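# Dial the organiser's lid open and pack a pair of planter feet head to tail

### The arm

A 7-joint arm with a two-finger parallel gripper is mounted at the origin on the work surface; the furniture and walls round the work are solid. World frame = base frame: x ahead of the robot, y to its left, z up, the work surface at z = 0. Lengths are in m, angles in rad, forces in N, time in s.
With the tool pointing down it reaches from about 0.4 to 0.85 m from the base axis. Payload 6.9 kg.
Tool frame: the origin (TCP) lies at the very end of the fingers, on their centre line; the grasp point (between the pads) lies env.grasp_offset behind it (env.grasp_offset is the distance from the TCP to the grasp point, in m); z points along the fingers, y is the line along which they close (so a half turn about z gives the same grasp; the last joint's range is limited). The gripper opens to 85 mm and grips with 20 to 120 N. Pads are 22 mm wide; open, the fingers measure 114 mm over their backs; the gripper's body (76 mm by 85 mm) begins 54 mm behind the grasp point. The pads swing forward as they close: fully open they stand 13 mm farther back than shut.
Start: joints at [-1.006, 0.507, -0.238, 1.5, 0.126, 1.149, -0.155], TCP at [0.277, 0.56, 0.231] pointing down, gripper open.
Joint ranges: [-3.08, 3.08], [-0.24, 2.05], [-1.43, 1.35], [0, 2.5], [-1.52, 4.66], [0.17, 1.96], [-2.89, 2.89]. Speed limits (rad/s): [2.39, 2.39, 3.14, 3.14, 3.14, 3.14, 3.14].

### API

Orientations are given as a unit quaternion [x, y, z, w].
In Python, from workcell import readout, grab_frame, workorder, models, env gives the robot as it stands.
- The arm moves only by the tool play_rows, never from a script. Its argument "deltas" is a list that holds one entry, the list of rows, each a list of 4 numbers: the shift along the tool's x, y, z in m, then the turn about the tool's z in degrees. In form: [[[tx, ty, tz, roll], ...]]. A call has 1 to 5 rows; each row is the pose to reach, as a shift and turn from the pose commanded when the call began, along the tool's axes at that moment; what a row does not reach only later rows make up. A row lasts 1/10 s, in which the tool goes at most 50 mm and 8.59 degrees, less where a joint would pass 70% of its speed; a pose out of reach is approached as far as the arm can. A call with a gripper value outside its range is refused whole. "jaw" is the opening, from -1 (shut) to 1 (fully open), set as the call begins (left out, the last holds). The fingers move at their own pace and stop on an object; the grip force is fixed at half the most. Time passes only in rows, so rows that repeat a pose let the fingers close. It gives the time, the measured TCP pose, the force, the opening and the grip force at its end, in the units of the state.
- readout.observe(): the state, without advancing time (a new reading comes with each control period).
- grab_frame(name): name is "scene" or "side" or "wrist"; returns a dict with "frame" (480x640x3 uint8, red, green, blue), "intrinsics" (3x3 intrinsics, pixels), "position" and "orientation" of the camera in the world; the wrist camera has in their place "hand_eye" (4x4, takes a point from camera to tool coordinates, whose origin is the TCP and whose axes are the flange's). Camera axes: x right, y down, z forward; pixel columns grow to the right and rows downward; lengths in m; the calibration is good to about 2 mm. A picture is of the moment at which its call begins: read the wrist's pose just before it. There is no depth.
- workorder.sign_off(): hands the job in; it is judged then, once.
Trained networks look in a picture, given as the dict that the camera call returned (one of the last four; its "shot" number tells which), for a name from the list of things; names that differ only in an ending like _2 or _b are one class to them, and where a whole thing is asked for, a point or a joint stands for the part that bears it (a point fixed in the world has none). Each returns a list of dicts, best first, with "conf" (0 to 1); they miss things now and then, are a little off and sometimes report something else, mostly with a low value. They report only what shows in the picture. A call takes as long as a camera call.
- models.look_for(picture, thing): "bbox" ([left, top, right, bottom] in pixels, round what is visible of it).
The state is a dict: "t": time; "q": joint angles; "joint_vel": joint speeds; "tau": joint torques, N m; "position": TCP position; "tool_rot": TCP orientation; "contact_force": force on the tool from outside, world axes, zero at the start; "ft_torque": the same for the moment, N m; "gripper_width": finger opening in m; "grasp_force": force on a finger pad.
Only numpy, scipy, OpenCV 4.12 (cv2) and the standard library are available. Lean on these libraries where they do the work, as an engineer would, in place of code of your own. Each camera call takes 0.05 s, during which the arm holds its last target. There are 200 camera calls.

### The job

Pack a pair of L-shaped terracotta planter feet for a customer: one is shut in the sloped round organiser, the other lies loose on the table. Turn the organiser's clear lid by its bar grip until the window lies squarely over the foot's compartment, leave it so, and lay both feet flat on the floor of the shallow wooden tray, head to tail, the only way they fit. Set them down gently, for terracotta chips, and leave the vases, the clay pot and the ribbon spool standing where they are.

Things in the scene. Friction and masses are not known exactly. Their poses are not given: they have to be found in the camera images.
- foot_a: L-shaped terracotta planter foot in the organiser, 22 mm thick, legs 24 wide, 0.1-0.21 kg. Origin: underside, centre of its 64 x 96 mm bounding rectangle; z out of the top (3 black dots). Long leg: x -32..-8, y -48..48 mm; short leg along +x: x -8..32, y 24..48 mm. Its long leg rests on the drum wall (no finger room there), the short leg points uphill to the lid's axis; over 40 mm free beside it
- foot_b: second planter foot, same shape, size, frame and mass as foot_a; starts flat on the table, right way up, turned any way, the clay pot or the ribbon spool close behind its long leg and the other of the two in the open inner corner of the L. Both sides of its short leg have 25 mm or more free for fingers. Either foot may take either place in the tray
- tray: shallow fixed wooden tray, grey felt floor. Origin: centre of underside, z up. Inside 95 (x) x 102 (y) mm; floor 5 mm, wall tops 12 mm above the origin; walls 6 mm thick. Feet fit head to tail, long legs along the tray's y: one with axes as the tray's and origin at x -13 mm, one turned half round with origin at x +13 mm (gaps 2 to 3 mm all round; 42 x 48 mm stays open in the middle)
- organiser: white round drum, 254 mm across, fixed on a wooden easel; its face slopes 30 degrees down towards its own -x (the robot's side). Origin on the table under the drum floor's centre, z up; the axis leans 30 degrees to -x and meets the floor 85 mm up. Three 120 degree compartments 33 mm deep, inner radius 122; the foot's is downhill (terracotta rim tab); the others hold tapes and a gold spool
- lid (a joint): turn of the organiser's clear lid about the sloping axis (rad). 0: window squarely over the downhill compartment with foot_a; grows counter-clockwise as seen looking down on the lid. Starts 0.9 to 2.4, stops at -0.7 and 2.9, stays where left, needs about 0.12 N m. The window spans 110 degrees, from 33 to 124 mm off the axis; the lid's disc is 34 to 38 mm above the compartment floor
- lid_grip (a point): centre of the lid's black bar grip, on the drum's axis, turning with the lid. z points out of the face along the axis, the bar lies along y, the window's middle along -x. The bar is 76 mm long, 16 mm thick; this point is 14 mm below its top and 12 mm above the hub disc (66 mm across) it stands on
- clay_pot: small loose clay pot, 65 mm across, 50 mm high, beside foot_b; origin at the centre of its underside. Leave it there
- ribbon: loose spool of red ribbon lying flat, about 72 mm across, 30 mm high, beside foot_b; origin at the underside. Leave it there
- vase_tall: loose green glass bud vase, 48 mm across, 150 mm high; origin at the centre of its underside. Leave it standing
- vase_short: loose green glass bud vase, 46 mm across, 144 mm high; origin at the centre of its underside. Leave it standing

How it is judged:
By the outcome, as a careful person would: the job done as asked, in the order asked, and still so for the second after the job is handed in, with the robot touching nothing.
It also fails if it takes over 72 s, if anything falls off the work surface, if the arm or the gripper's body presses on something with over 40 N, if the wrist force passes 120 N, or if a joint passes its speed limit or range.

## Working session

There is one attempt and no reset: what is moved stays moved. The work goes in short steps, Python scripts to look and compute and a tool call to move; the robot and the scene stay as the last step left them, time stands still between calls to the robot, and variables do not carry over. Pictures are saved under pics/ and viewed, at most 10 in all, crops included, and the job is handed in when it is done.

Besides the shell and the picture viewer there is one more tool, called after "Call:" as name(argument=value, ...) on one line, values as JSON. play_rows: Moves the arm, as the interface text tells. Its arguments: {"type":"object","properties":{"deltas":{"type":"array"},"jaw":{"type":"number"}},"required":["deltas"]}

```bash
ls; mkdir -p pics
cat > h.py <<'E'
import numpy as np, cv2
from scipy.spatial.transform import Rotation as R
from workcell import readout, grab_frame, workorder, models, env
np.set_printoptions(precision=4,suppress=True)
def cam(p,st=None):
    if 'hand_eye' in p:
        T=np.eye(4);T[:3,:3]=R.from_quat(st['tool_rot']).as_matrix();T[:3,3]=st['position'];T=T@np.array(p['hand_eye']);return np.array(p['intrinsics']),T[:3,:3],T[:3,3]
    o=np.array(p['orientation']); Rm=R.from_quat(o).as_matrix() if o.size==4 else o
    return np.array(p['intrinsics']),Rm,np.array(p['position'])
def plane(c,uv,p0,n):
    K,Rm,t=c; uv=np.atleast_2d(uv).astype(float)
    d=(np.linalg.inv(K)@np.c_[uv,np.ones(len(uv))].T).T@Rm.T
    s=((np.array(p0)-t)@np.array(n))/(d@np.array(n)); return t+d*s[:,None]
def onz(c,uv,z): return plane(c,uv,[0,0,z],[0,0,1])
def proj(c,P):
    K,Rm,t=c; q=(np.atleast_2d(P)-t)@Rm; q=q@K.T; return q[:,:2]/q[:,2:]
def save(p,n): cv2.imwrite('pics/'+n,p['frame'][:,:,::-1])
E
python3 - <<'E'
from h import *
s=readout.observe(); print(s['position'],s['tool_rot'],s['gripper_width'],env.grasp_offset)
ps={}
for n in ['scene','side']:
    p=grab_frame(n); save(p,n+'.png'); c=cam(p); print(n,c[2],c[1][:,2],c[0][0,0])
    for th in ['foot_b','tray','organiser','lid_grip','clay_pot','ribbon','vase_tall']:
        print(th,[(np.round(d['bbox']),round(d['conf'],2)) for d in models.look_for(p,th)[:3]])
E
```

```text
pics
[0.2767 0.5598 0.2304] [ 0.2274  0.9738 -0.0009 -0.0002] 0.08551939060574704 0.0187
scene [-0.4757 -0.6807  0.8405] [ 0.7374  0.4398 -0.5126] 545.873852781365
foot_b [(array([401., 297., 431., 329.]), 0.94)]
tray [(array([262., 280., 317., 312.]), 0.58)]
organiser [(array([175., 185., 266., 276.]), 0.97)]
lid_grip [(array([176., 186., 266., 266.]), 0.81)]
clay_pot [(array([377., 281., 399., 311.]), 0.86), (array([264., 282., 315., 311.]), 0.65)]
ribbon [(array([418., 287., 447., 312.]), 0.74)]
vase_tall [(array([332., 233., 355., 284.]), 0.78)]
side [ 0.0767 -0.9639  0.9041] [ 0.3818  0.6975 -0.6064] 517.9885991077198
foot_b [(array([354., 322., 385., 358.]), 0.83), (array([343., 300., 369., 332.]), 0.47)]
tray [(array([251., 256., 302., 297.]), 0.76), (array([344., 300., 368., 335.]), 0.3)]
organiser [(array([214., 148., 303., 241.]), 0.76)]
lid_grip [(array([218., 148., 298., 227.]), 0.57)]
clay_pot [(array([345., 303., 370., 332.]), 0.7), (array([389., 318., 417., 352.]), 0.16)]
ribbon [(array([386., 318., 418., 354.]), 0.67)]
vase_tall [(array([327., 233., 346., 288.]), 0.79)]
```

Run:
```python
from h import *
a=cv2.imread('pics/scene.png')[160:360,150:470]; b=cv2.imread('pics/side.png')[130:380,190:440]
cv2.imwrite('pics/sc.png',cv2.resize(np.hstack([cv2.resize(a,(400,250)),b]),None,fx=1.23,fy=1.23)) if 0 else cv2.imwrite('pics/sc.png',cv2.resize(a,(800,500),interpolation=cv2.INTER_CUBIC))
for n in ['scene','side']:
    p=grab_frame(n); c=cam(p)
    for th,z in [('foot_b',.011),('tray',.006),('organiser',.1),('lid_grip',.12),('clay_pot',.025),('ribbon',.015),('vase_tall',.075),('vase_short',.07)]:
        l=models.look_for(p,th)
        for d in l[:2]: 
            bb=d['bbox']; print(n,th,onz(c,[(bb[0]+bb[2])/2,(bb[1]+bb[3])/2],z)[0],round(d['conf'],2))
```

```text
scene foot_b [ 0.5728 -0.3323  0.011 ] 0.82
scene tray [ 0.4704 -0.0197  0.006 ] 0.93
scene organiser [0.528  0.2392 0.1   ] 0.66
scene organiser [ 0.5261 -0.3772  0.1   ] 0.41
scene lid_grip [0.5326 0.2371 0.12  ] 0.63
scene lid_grip [ 0.5435 -0.1442  0.12  ] 0.6
scene clay_pot [ 0.5801 -0.2569  0.025 ] 0.82
scene ribbon [ 0.6404 -0.342   0.015 ] 0.56
scene ribbon [ 0.4633 -0.027   0.015 ] 0.41
scene vase_tall [ 0.6078 -0.1054  0.075 ] 0.68
scene vase_short [ 0.7013 -0.0877  0.07  ] 0.68
side foot_b [ 0.5728 -0.3209  0.011 ] 0.61
side tray [ 0.4777 -0.0161  0.006 ] 0.81
side organiser [0.5405 0.2269 0.1   ] 0.8
side organiser [ 0.5959 -0.4026  0.1   ] 0.55
side lid_grip [0.5403 0.2436 0.12  ] 0.88
side clay_pot [ 0.587  -0.2516  0.025 ] 0.68
side clay_pot [ 0.6404 -0.0451  0.025 ] 0.3
side ribbon [ 0.6508 -0.3462  0.015 ] 0.89
side vase_short [ 0.6939 -0.0704  0.07  ] 0.63
```

View pics/sc.png

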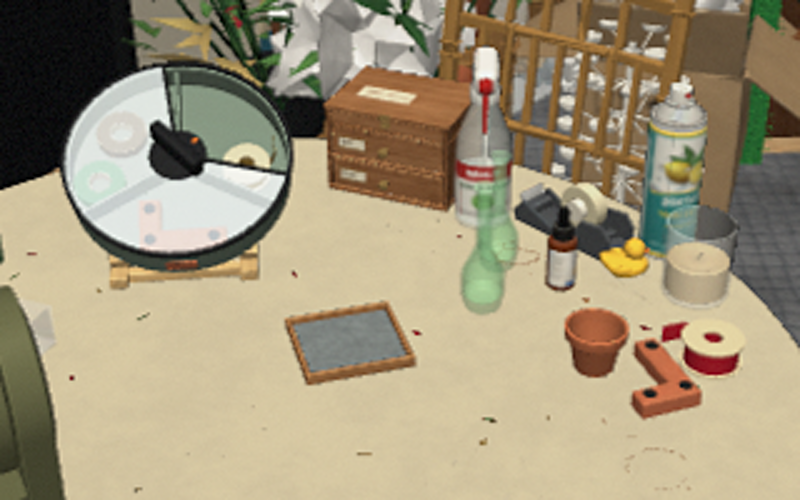

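```bash
cat >> h.py <<'E'
def heading(s):
    x=R.from_quat(s['tool_rot']).as_matrix()[:,0]; return np.degrees(np.arctan2(x[1],x[0]))
def to(x,y,z,h=None,s=None):
    "row (mm, deg) from present pose to world TCP x,y,z with tool-x heading h deg"
    s=s or readout.observe(); M=R.from_quat(s['tool_rot']).as_matrix()
    d=M.T@(np.array([x,y,z])-s['position'])
    r=0 if h is None else -((h-heading(s)+180)%360-180)
    return np.r_[d*1000,r].round(1)
E
python3 - <<'E'
from h import *
s=readout.observe(); p=grab_frame('wrist'); save(p,'w0.png'); print(np.array(p['hand_eye']),p['intrinsics'],heading(s),s['q'])
c=cam(p,s); print(c[2],c[1][:,2])
for i,n in enumerate(['scene','side']):
    q=grab_frame(n); cc=cam(q)
    for d in models.look_for(q,'vase_tall')[:1]+models.look_for(q,'vase_short')[:1]: print(n, d, onz(cc,[(d['bbox'][0]+d['bbox'][2])/2,d['bbox'][3]-4],0))
print(to(.47,.235,.33,180),to(.47,.235,.33,0))
E
```

```text
[[ 0.0003 -0.9538 -0.3003  0.0766]
 [ 1.      0.0003 -0.0001  0.0005]
 [ 0.0002 -0.3003  0.9538 -0.1418]
 [ 0.      0.      0.      1.    ]] [[404.8007   0.     317.2433]
 [  0.     404.8007 236.4372]
 [  0.       0.       1.    ]] 153.71130355537542 [-1.0065  0.5075 -0.2376  1.5002  0.1257  1.1489 -0.1548]
[0.2084 0.5948 0.3731] [ 0.2692 -0.1331 -0.9538]
scene {'bbox': [334.9, 233.0, 352.0, 284.1], 'conf': 0.68} [[ 0.6177 -0.1026  0.    ]]
scene {'bbox': [349.3, 219.9, 358.9, 267.7], 'conf': 0.58} [[ 0.7065 -0.0887  0.    ]]
side {'bbox': [325.7, 237.8, 346.8, 287.1], 'conf': 0.9} [[ 0.611  -0.1018  0.    ]]
side {'bbox': [353.4, 220.0, 366.6, 273.4], 'conf': 0.93} [[ 0.6957 -0.0831  0.    ]]
[-317.3 -206.1  -98.7  -26.3] [-317.3 -206.1  -98.7  153.7]
```

Call:
play_rows(deltas=[[[-0.05,-0.04,-0.05,-5],[-0.1,-0.08,-0.09,-10],[-0.14,-0.11,-0.099,-16],[-0.18,-0.14,-0.099,-22],[-0.21,-0.16,-0.099,-26]]])

```text
t: 2.55
position: [0.3769, 0.3565, 0.3269]
tool_rot: [0.0, 1.0, 0.001, 0.001]
contact_force: [1.1, 0.8, 0.1]
gripper_width: 0.0854
grasp_force: 0.0
```

Call:
play_rows(deltas=[[[-0.03,-0.03,0,0],[-0.06,-0.06,0,0],[-0.06,-0.1,0,0],[-0.06,-0.1,0,0],[-0.06,-0.1,0,0]]])

```text
t: 3.05
position: [0.4359, 0.2569, 0.3258]
tool_rot: [0.004, 1.0, 0.0, 0.0]
contact_force: [-0.9, -0.0, -0.0]
gripper_width: 0.0853
grasp_force: 0.0
```

Run:
```python
from h import *
s=readout.observe(); p=grab_frame('wrist'); save(p,'w1.png'); print(s['position'],heading(s),s['q'],s['contact_force'])
for t in ['lid_grip','foot_a','organiser']: print(t,models.look_for(p,t)[:2])
```

```text
[0.4359 0.2569 0.3258] 179.59417679185395 [-0.3848  0.2544 -0.2606  1.6367  0.0681  1.2589  0.9055] [-0.8739 -0.0172 -0.0336]
lid_grip [{'bbox': [204.2, 181.0, 461.5, 442.2], 'conf': 0.55}]
foot_a []
organiser [{'bbox': [202.1, 172.8, 464.0, 441.0], 'conf': 0.74}]
```

View pics/w1.png

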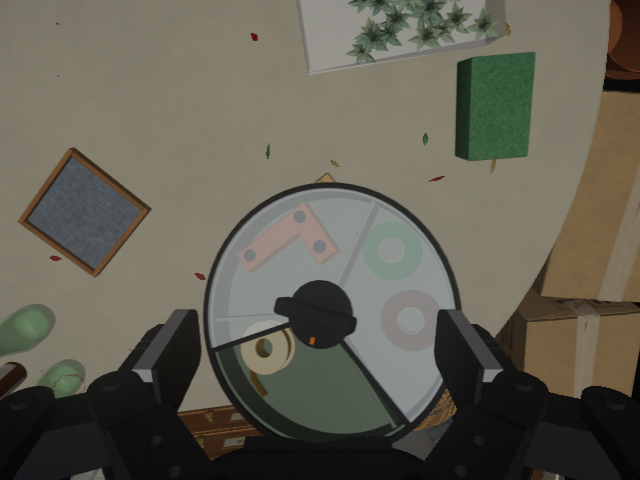

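```bash
cat > org.py <<'E'
from h import *
def frame(x,y,yaw):
    a=np.radians(30); Rz=R.from_euler('z',yaw).as_matrix()
    A=Rz@np.array([[np.cos(a),0,-np.sin(a)],[0,1,0],[np.sin(a),0,np.cos(a)]])
    return A,np.array([x,y,.085])
def pt(pr,r,ang,h): # ang ccw from -x (deg)
    A,o=frame(*pr); t=np.radians(ang); return o+A@np.array([-r*np.cos(t),-r*np.sin(t),h])
E
python3 - <<'E'
from org import *
from scipy.optimize import least_squares
s=readout.observe(); p=grab_frame('wrist'); c=cam(p,s)
rim=np.array([[332,183],[205,310],[460,310],[240,223],[425,223]])
def res(v):
    pr=v[:3];th=np.degrees(v[3]); r=[]
    for uv,P in [((375,200),pt(pr,.122,-60,.033)),((216,320),pt(pr,.122,60,.033)),((213,350),pt(pr,.122,th-55,.036)),((390,405),pt(pr,.11,th+55,.036)),((322,315),pt(pr,0,0,.044))]:
        r+=list(proj(c,P)[0]-uv)
    A,o=frame(*pr)
    q=(plane(c,rim,o+A[:,2]*.038,A[:,2])-o)@A
    return np.r_[r,(np.hypot(q[:,0],q[:,1])-.127)*800]
f=least_squares(res,[.53,.24,.5,2.3],loss='soft_l1',f_scale=3); print(f.x,f.fun.round(1))
pr=f.x[:3]; th=np.degrees(f.x[3]); im=p['frame'][:,:,::-1].copy()
im=cv2.resize(im,None,fx=3,fy=3,interpolation=cv2.INTER_CUBIC)
def pl(P,col): cv2.polylines(im,[np.int32(proj(c,np.array(P))*3*8+8)],False,col,1,cv2.LINE_AA,3)
pl([pt(pr,.127,a,.038) for a in range(0,361,5)],(0,255,255))
for a in (-60,60): pl([pt(pr,.03,a,.033),pt(pr,.122,a,.033)],(255,0,255))
pl([pt(pr,.033,th-55,.038)]+[pt(pr,.124,th+a,.038) for a in range(-55,56,5)]+[pt(pr,.033,th+55,.038)],(0,255,0))
A,o=frame(*pr); t=np.radians(th)
B=lambda u,v,h:o+A@np.array([np.cos(t)*u-np.sin(t)*v,np.sin(t)*u+np.cos(t)*v,h])
hh=.066
for H in (.08,): pl([B(.008*i,.038*j,H) for i,j in [(1,1),(1,-1),(-1,-1),(-1,1),(1,1)]],(0,0,255))
pl([pt(pr,.033,a,.054) for a in range(0,361,10)],(255,255,0))
cv2.imwrite('pics/o1.png',im[500:1360,560:1420][:, :])
cv2.imwrite('pics/o1.png',cv2.resize(im[500:1360,560:1420],(600,600),interpolation=cv2.INTER_AREA))
E
```

```text
[0.5611 0.2739 0.6595 2.2657] [-0.4 -1.4 -3.4 -1.4  2.3 -0.9  5.2  7.3 -3.4 -1.6  0.6  0.9  0.1  0.8
  2.3]
```

View pics/o1.png

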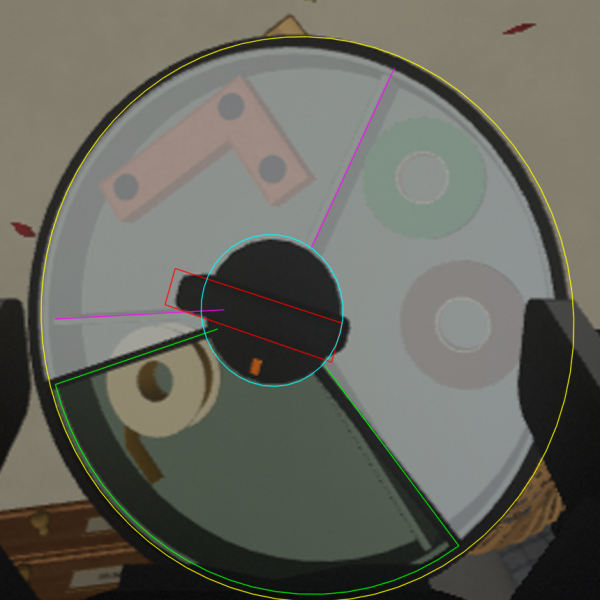

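Run:
```python
from org import *
from scipy.optimize import least_squares
s=readout.observe(); p=grab_frame('wrist'); c=cam(p,s)
C=lambda l:np.array(l,float)*.4778+[186.67,166.67]
rim=C([[33,310],[300,36],[567,290],[110,127],[500,127]])
hub=C([[206,311],[342,290],[273,236],[273,386],[225,262],[225,358]])
barc=C([[263,316]])[0]
def res(v):
    pr=v[:3];th=np.degrees(v[3]); r=[]
    A,o=frame(*pr)
    for uv,P in [((393,72),pt(pr,.122,-60,.033)),((55,320),pt(pr,.122,60,.033)),((52,382),pt(pr,.124,th-55,.038)),((458,545),pt(pr,.124,th+55,.038)),((263,316),o+A[:,2]*(v[4]+.026))]:
        r+=list(proj(c,P)[0]-C([uv])[0])
    t=np.radians(th); d=A@np.array([-np.sin(t),np.cos(t),0]); m=o+A[:,2]*(v[4]+.026)
    e=proj(c,[m-d*.038,m+d*.038]); e=e[1]-e[0]; w=np.array([348-178,340-290.])
    r.append(20*np.cross(e,w)/np.linalg.norm(e)/np.linalg.norm(w))
    q=(plane(c,rim,o+A[:,2]*v[5],A[:,2])-o)@A; g=(plane(c,hub,o+A[:,2]*v[4],A[:,2])-o)@A
    return np.r_[r,(np.hypot(q[:,0],q[:,1])-.127)*800,(np.hypot(g[:,0],g[:,1])-.033)*800]
f=least_squares(res,[.56,.27,.65,2.26,.046,.036],loss='soft_l1',f_scale=2,x_scale=[.01,.01,.1,.1,.003,.003]); print(f.x,f.fun.round(1))
v=f.x; print('yaw',np.degrees(v[2]),'grip',pt(v[:3],0,0,v[4]+.012),np.degrees(v[3]))
A,o=frame(*v[:3])
def bar(t): d=A@np.array([-np.sin(t),np.cos(t),0]); return np.degrees(np.arctan2(d[1],d[0]))
print([(round(t,2),round(bar(t),1)) for t in (v[3],2,1.5,1,.5,0)], A)
# foot dots -> foot plane
D=C([[126,187],[231,106],[273,169]]); q=(plane(c,D,o+A[:,2]*.022,A[:,2])-o)@A; print(q*1000)
np.save('org.npy',v)
```

```text
[0.5627 0.2736 0.6549 2.2667 0.0439 0.0421] [ 0.6 -0.8 -0.4 -0.2  1.   1.6 -0.6  1.5 -2.6 -1.   0.8  1.1  0.3 -1.
 -2.2  1.1  1.  -0.7  0.3  0.5 -0.1  0.1]
yaw 37.52426217825786 grip [0.5405 0.2566 0.1334] 129.86982629447743
[(np.float64(2.27), np.float64(-98.5)), (2, np.float64(-114.6)), (1.5, np.float64(-147.2)), (1, np.float64(-179.0)), (0.5, np.float64(152.8)), (0, np.float64(127.5))] [[ 0.6868 -0.6091 -0.3965]
 [ 0.5275  0.7931 -0.3045]
 [ 0.5     0.      0.866 ]]
[[-98.6685 -40.4938  22.    ]
 [-99.3766  29.5336  22.    ]
 [-60.0048  29.9227  22.    ]]<stdin>:15: DeprecationWarning: Arrays of 2-dimensional vectors are deprecated. Use arrays of 3-dimensional vectors instead. (deprecated in NumPy 2.0)
```

Call:
play_rows(deltas=[[[-0.025,0,0.02,-8.5],[-0.05,-0.001,0.03,-17],[-0.075,-0.002,0.045,-25.5],[-0.1,-0.003,0.05,-34],[-0.1005,-0.003,0.066,-42.5]]], jaw=-0.25)

```text
t: 3.85
position: [0.5396, 0.2539, 0.2591]
tool_rot: [-0.362, 0.932, -0.0, 0.001]
contact_force: [0.7, 0.4, -0.9]
gripper_width: 0.032
grasp_force: 0.0
```

Call:
play_rows(deltas=[[[0,0,0,-8.5],[0,0,0,-17],[0,0,0,-25.5],[0,0,0,-34],[0,0,0,-39]]])

```text
t: 4.35
position: [0.5361, 0.2547, 0.2593]
tool_rot: [-0.653, 0.757, 0.0, -0.0]
contact_force: [-0.2, 0.2, -0.2]
gripper_width: 0.0319
grasp_force: 0.0
```

Run:
```python
from h import *
s=readout.observe(); p=grab_frame('wrist'); save(p,'w2.png'); print(s['position'],heading(s),s['q'],s['gripper_width'],to(.5364,.2534,.1355,261.5))
```

```text
[0.5361 0.2547 0.2593] -98.40443579947309 [-0.1335  0.4713 -0.5591  1.5384  0.2602  1.2072  2.2584] 0.03194957066630713 [  1.2  -0.5 123.7   0.3]
```

View pics/w2.png

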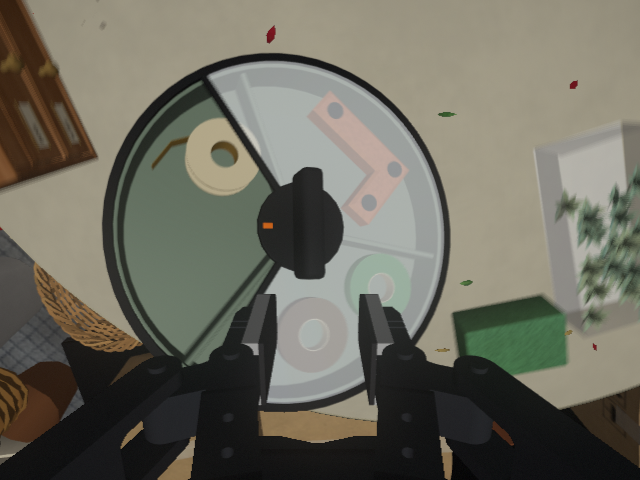

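```bash
cat > fit2.py <<'E'
from org import *
from scipy.optimize import least_squares
s=readout.observe(); p=grab_frame('wrist'); c2=cam(p,s); print(s['position'],heading(s))
save(p,'w2b.png'); print(np.abs(p['frame'].astype(int)-cv2.imread('pics/w2.png')[:,:,::-1]).mean())
s1=dict(s); s1['position']=np.array([.4359,.2569,.3258]); h=np.radians(179.594/2); s1['tool_rot']=np.array([np.cos(h),np.sin(h),0,0])
c1=cam(p,s1)
C=lambda l:np.array(l,float)*.4778+[186.67,166.67]
foot=[[-.0988,-.0405],[-.0988,.0297],[-.06,.0297]]
obs1=dict(c=c1,dots=C([[126,187],[231,106],[273,169]]),bar=C([[263,316]])[0],hubc=C([[273,311]])[0],W=[(-55,C([[52,382]])[0]),(55,C([[458,545]])[0])],rim=C([[33,310],[300,36],[567,290]]))
obs2=dict(c=c2,dots=np.array([[335,110],[394,170],[369,203]]),bar=np.array([309.5,223]),hubc=np.array([300,226]),W=[(-55,np.array([187,362])),(55,np.array([208,77]))][1:],rim=np.array([[103,220],[275,54],[450,235]]))
def res(v,obs):
    pr=v[:3];th=np.degrees(v[3]); A,o=frame(*pr); r=[]
    for ob in obs:
        c=ob['c']; 
        P=[o+A@np.array([v[6],v[7]+.035*k,.022]) for k in (-1,1)]+[o+A@np.array([v[6]+.04,v[7]+.035,.022])]
        r+=list((proj(c,P)-ob['dots']).ravel())
        r+=list(proj(c,o+A[:,2]*(v[4]+.026))[0]-ob['bar'])+list(proj(c,o+A[:,2]*v[4])[0]-ob['hubc'])
        for a,uv in ob['W']: r+=list(proj(c,pt(pr,.124,th+a,.038))[0]-uv)
        q=(plane(c,ob['rim'],o+A[:,2]*v[5],A[:,2])-o)@A; r+=list((np.hypot(q[:,0],q[:,1])-.127)*600)
    return np.array(r)
for obs in ([obs1],[obs2],[obs1,obs2]):
    f=least_squares(res,[.56,.27,.65,2.26,.044,.038,-.099,-.005],loss='soft_l1',f_scale=2,x_scale=[.01,.01,.1,.1,.003,.003,.01,.01],args=(obs,)); v=f.x
    print(v,'\n',f.fun.round(1)); print('grip',pt(v[:3],0,0,v[4]+.012),np.degrees(v[3]))
np.save('org.npy',v)
E
python3 fit2.py
```

```text
[0.5362 0.2546 0.2592] -98.22137102496322
3.554236111111111
[ 0.5632  0.2702  0.6557  2.263   0.0422  0.044  -0.099  -0.0049] 
 [-0.1 -0.4 -0.  -0.1  0.1  0.5 -2.3 -1.3  1.7 -0.8  1.   1.4 -0.8  1.1
  0.1 -0.2 -0.6]
grip [0.5417 0.2537 0.132 ] 129.66230853123187
[ 0.5643  0.2705  0.6849  0.292   0.0359  0.0438 -0.0989  0.0001] 
 [-0.2  0.7  0.5 -1.2 -0.2  0.3  1.3  0.2 -0.7  1.6 -0.6 -1.6  0.2  0.
 -0.1]
grip [0.5457 0.2553 0.1265] 16.732713198030382
[ 0.5625  0.2686  0.6734  2.2631  0.031   0.0412 -0.0965 -0.0013] 
 [  1.3   0.3   0.8  -0.4   1.5  -0.   -0.6  -2.5   3.3  -2.1   0.2   2.7
  -1.3  -0.6   0.2  -0.1   0.5  -0.   -0.7   0.3  -1.6  -0.9  -0.3   1.4
  -1.5  -0.6  -0.3  -9.9 300.8   1.1  -0.6   0.1]
grip [0.5458 0.2552 0.1222] 129.66500200386724
```

```bash
sed -i 's/W=\[(-55,np.array(\[187,362\])),(55,np.array(\[208,77\]))\]\[1:\]/W=[(-55,np.array([208,77]))]/' fit2.py; python3 fit2.py
```

```text
[0.5361 0.2545 0.2592] -98.67381991170213
2.336013454861111
[ 0.5632  0.2702  0.6557  2.263   0.0422  0.044  -0.099  -0.0049] 
 [-0.1 -0.4 -0.  -0.1  0.1  0.5 -2.3 -1.3  1.7 -0.8  1.   1.4 -0.8  1.1
  0.1 -0.2 -0.6]
grip [0.5417 0.2537 0.132 ] 129.66227238899307
[ 0.5643  0.2702  0.677   2.2119  0.0358  0.0437 -0.0989  0.0001] 
 [-0.3  0.7  0.5 -1.2 -0.2  0.3  1.3  0.3 -0.7  1.6 -0.6 -1.6  0.2  0.
 -0.1]
grip [0.5457 0.2552 0.1264] 126.73107441960646
[ 0.5633  0.2697  0.6694  2.2441  0.0342  0.0429 -0.0979 -0.0017] 
 [ 1.6 -0.2  1.2 -0.6  1.8 -0.3 -0.4 -1.6  3.5 -1.2  0.5  0.7 -2.5  1.9
  0.3  0.1 -0.1 -0.5 -0.6 -0.  -1.8 -1.1 -0.5  2.1 -0.2 -0.   1.  -3.1
 -1.   0.8 -0.2 -0.3]
grip [0.5452 0.2554 0.125 ] 128.57508279578533
```

```bash
python3 -c "
from h import *
print(to(.5395,.2525,.136))"
```

```text
[  1.5  -3.7 123.3   0. ]
```

Call:
play_rows(deltas=[[[0.0015,-0.0037,0.04,0],[0.0015,-0.0037,0.075,0],[0.0015,-0.0037,0.095,0],[0.0015,-0.0037,0.105,0],[0.0015,-0.0037,0.105,0]]])

```text
t: 5.0
position: [0.5392, 0.252, 0.1535]
tool_rot: [-0.65, 0.76, 0.0, -0.001]
contact_force: [0.4, -0.2, 0.7]
gripper_width: 0.0322
grasp_force: 0.0
```

Call:
play_rows(deltas=[[[0,0,0.006,0],[0,0,0.012,0],[0,0,0.018,0],[0,0,0.018,0]]])

```text
t: 5.4
position: [0.5395, 0.2517, 0.136]
tool_rot: [-0.651, 0.759, 0.0, -0.0]
contact_force: [-1.3, -0.1, -0.3]
gripper_width: 0.032
grasp_force: 0.0
```

Call:
play_rows(deltas=[[[0,0,0,0],[0,0,0,0],[0,0,0,0]]], jaw=-0.42)

```text
t: 5.7
position: [0.5398, 0.252, 0.1368]
tool_rot: [-0.651, 0.759, -0.0, 0.0]
contact_force: [0.1, 1.0, -0.2]
gripper_width: 0.0249
grasp_force: 0.0
```

Call:
play_rows(deltas=[[[0,0,0,8],[0,0,0,16],[0,0,0,24],[0,0,0,32],[0,0,0,40]]])

```text
t: 6.2
position: [0.5381, 0.2515, 0.1366]
tool_rot: [-0.35, 0.937, -0.0, -0.001]
contact_force: [-5.0, -1.8, 4.4]
gripper_width: 0.0246
grasp_force: 6.5
```

Run:
```python
from h import *
s=readout.observe(); p=grab_frame('wrist'); save(p,'w3.png'); print(s['position'],heading(s),s['contact_force'],s['ft_torque'])
```

```text
[0.5381 0.2515 0.1366] -139.07727249782712 [-5.0236 -1.8466  4.3766] [-0.3457  1.0166  0.2483]
```

View pics/w3.png

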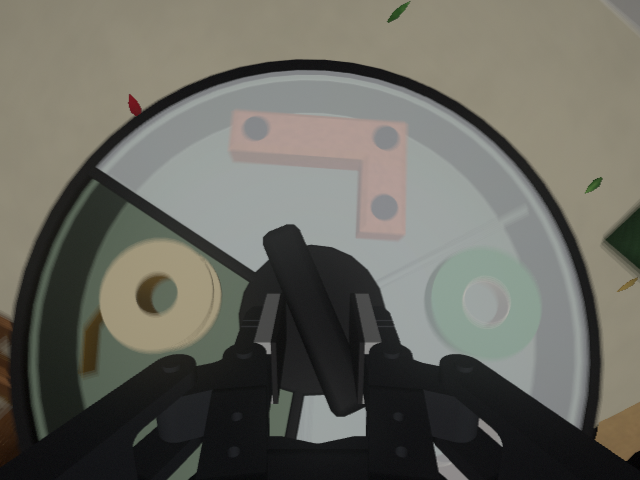

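Call:
play_rows(deltas=[[[0,0,0,8],[0,0,0,16],[0,0,0,24],[0,0,0,32],[0,0,0,40]]])

```text
t: 6.75
position: [0.539, 0.2525, 0.1369]
tool_rot: [-0.009, 1.0, 0.0, -0.0]
contact_force: [-3.2, -0.9, 3.6]
gripper_width: 0.0251
grasp_force: 6.6
```

Call:
play_rows(deltas=[[[0,0,0,8],[0,0,0,16],[0,0,0,24],[0,0,0,32],[0,0,0,40]]])

```text
t: 7.25
position: [0.5395, 0.2536, 0.1371]
tool_rot: [0.333, 0.943, 0.001, -0.0]
contact_force: [-0.5, 3.3, 0.8]
gripper_width: 0.0248
grasp_force: 7.2
```

Call:
play_rows(deltas=[[[0,0,0,8],[0,0,0,13],[0,0,0,13],[0,0,0,13]]])

```text
t: 7.65
position: [0.5396, 0.2532, 0.137]
tool_rot: [0.434, 0.901, 0.001, -0.0]
contact_force: [-2.0, 4.3, 5.4]
gripper_width: 0.025
grasp_force: 7.0
```

Run:
```python
from h import *
s=readout.observe(); p=grab_frame('wrist'); save(p,'w4.png'); print(s['position'],heading(s),s['contact_force'],s['ft_torque'],s['q'])
```

```text
[0.5396 0.2532 0.137 ] 128.4982545553072 [-2.0245  4.2873  5.3832] [0.781  0.4822 0.0857] [-0.5674  0.5499  0.1394  1.713  -0.0954  0.8842  0.2841]
```

View pics/w4.png

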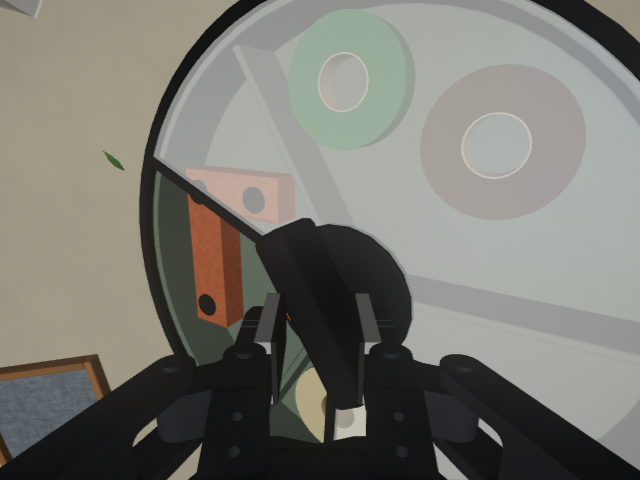

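```bash
cat > th.py <<'E'
from org import *
import sys
pr=[.5635,.2700,.665]
def theta(c,uv,h=.036):
    A,o=frame(*pr); q=(plane(c,uv,o+A[:,2]*h,A[:,2])-o)@A
    return np.degrees(np.arctan2(-q[:,1],-q[:,0])),np.hypot(q[:,0],q[:,1])
E
python3 - <<'E'
from th import *
s=readout.observe(); p=grab_frame('wrist'); c=cam(p,s)
print(theta(c,[[155,158],[210,198],[260,235]]))
E
```

```text
(array([-25.1538, -25.3494, -25.4076]), array([0.1244, 0.0826, 0.0486]))
```

Call:
play_rows(deltas=[[[0,0,0,8],[0,0,0,16],[0,0,0,24],[0,0,0,24],[0,0,0,24]]])

```text
t: 8.25
position: [0.5402, 0.252, 0.1382]
tool_rot: [0.614, 0.79, 0.001, 0.0]
contact_force: [-3.7, 0.0, 14.5]
gripper_width: 0.0251
grasp_force: 9.2
```

Run:
```python
from th import *
s=readout.observe(); p=grab_frame('wrist'); c=cam(p,s); save(p,'w5.png'); print(s['position'],heading(s))
im=p['frame'][:,:,::-1].copy()
for t in (0,5,10):
  A=np.array([pt(pr,.04,t-55,.036),pt(pr,.124,t-55,.036)]); u=proj(c,A); print(t,u)
  cv2.line(im,*[tuple(int(k) for k in x) for x in u],((0,0,255),(0,255,0),(255,0,0))[t//5],1)
cv2.imwrite('pics/w5o.png',im)
```

```text
[0.5402 0.252  0.1382] 104.31211066302971
0 [[269.6181 226.9646]
 [132.3952 119.1055]]
5 [[267.2456 232.2565]
 [130.2502 138.0782]]
10 [[265.4553 237.788 ]
 [129.6327 156.76  ]]
```

View pics/w5o.png

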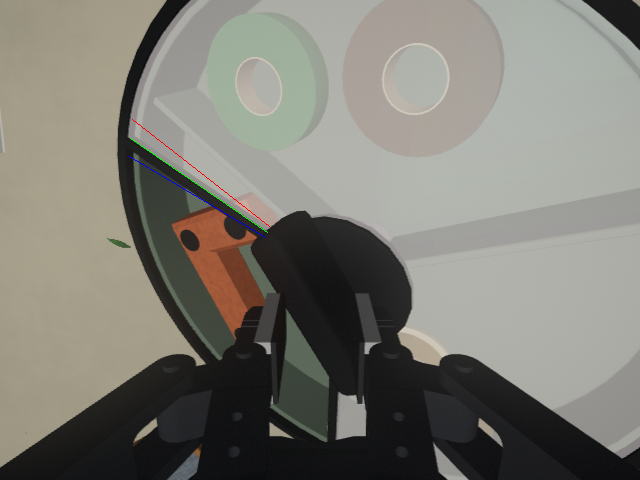

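Call:
play_rows(deltas=[[[0,0,-0.001,3],[0,0,-0.001,5],[0,0,-0.001,5],[0,0,-0.001,5]]])

```text
t: 8.7
position: [0.5403, 0.2516, 0.1387]
tool_rot: [0.647, 0.762, 0.001, 0.0]
contact_force: [-2.9, 1.2, 11.8]
gripper_width: 0.025
grasp_force: 9.7
```

```bash
cat > edge.py <<'E'
from th import *
s=readout.observe(); p=grab_frame('wrist'); c=cam(p,s); g=p['frame'].astype(float).mean(2)
# brightness profile across the -55 edge: first dark->bright crossing
def prof(off,lo,hi):
    T=np.arange(lo,hi,.25); v=[]
    for t in T:
        u=proj(c,[pt(pr,r,t+off,.036) for r in np.linspace(.06,.115,25)]); ok=(u[:,0]>0)&(u[:,0]<639)&(u[:,1]>0)&(u[:,1]<479)
        v.append(np.median([g[int(b),int(a)] for a,b in u[ok]]) if ok.any() else np.nan)
    v=np.array(v); i=np.nanargmax(np.abs(v[2:]-v[:-2])); return T[i+1],v[i],v[i+2]
print(s['position'],heading(s),s['contact_force']); print('edge- theta',prof(-55,-12,15))
try: print('edge+ theta',prof(55,-12,15))
except Exception as e: print(e)
E
python3 edge.py
```

```text
[0.5403 0.2516 0.1387] 99.31745348624388 [-2.933   1.1782 11.7984]
edge- theta (np.float64(1.75), np.float64(142.33333333333334), np.float64(39.0))
edge+ theta (np.float64(5.5), np.float64(33.666666666666664), np.float64(141.0))
```

Call:
play_rows(deltas=[[[0,0,0,3.2],[0,0,0,3.2],[0,0,0,3.2]]])

```text
t: 9.05
position: [0.5403, 0.2514, 0.1389]
tool_rot: [0.668, 0.744, 0.001, 0.0]
contact_force: [-2.9, 0.1, 13.4]
gripper_width: 0.0249
grasp_force: 10.6
```

```bash
python3 edge.py
```

```text
[0.5403 0.2514 0.1389] 96.10592252378109 [-2.8701  0.0969 13.3508]
edge- theta (np.float64(-1.0), np.float64(120.33333333333333), np.float64(36.333333333333336))
edge+ theta (np.float64(9.0), np.float64(151.33333333333334), np.float64(50.0))
```

Call:
play_rows(deltas=[[[0,0,0,-7],[0,0,-0.015,-7],[0,0,-0.06,-7],[0,0,-0.11,-15],[0,0,-0.15,-23]]])

```text
t: 9.6
position: [0.5403, 0.2506, 0.2898]
tool_rot: [0.505, 0.863, -0.0, 0.001]
contact_force: [2.3, -0.1, 0.3]
gripper_width: 0.0249
grasp_force: 0.0
```

```bash
python3 -c "
from h import *
print(to(.45,.19,.33,218))"
```

```text
[  -8.6 -108.4  -40.3  -98.7]
```

Call:
play_rows(deltas=[[[-0.002,-0.03,-0.02,-8.5],[-0.004,-0.06,-0.03,-17],[-0.006,-0.09,-0.04,-25.5],[-0.0086,-0.1084,-0.04,-34],[-0.0086,-0.1084,-0.04,-42.5]]], jaw=0.15)

```text
t: 10.1
position: [0.4478, 0.1891, 0.3282]
tool_rot: [0.158, 0.987, -0.001, 0.001]
contact_force: [0.4, -0.6, 0.4]
gripper_width: 0.0486
grasp_force: 0.0
```

Call:
play_rows(deltas=[[[0,0,0,-8.5],[0,0,0,-17],[0,0,0,-25.5],[0,0,0,-34],[0,0,0,-42.5]]])

```text
t: 10.6
position: [0.4493, 0.1906, 0.3271]
tool_rot: [-0.211, 0.977, -0.001, -0.0]
contact_force: [0.5, -0.6, 0.8]
gripper_width: 0.0491
grasp_force: 0.0
```

Call:
play_rows(deltas=[[[0,0,0,-8.5],[0,0,0,-13.7],[0,0,0,-13.7],[0,0,0,-13.7],[0,0,0,-13.7]]])

```text
t: 11.1
position: [0.4492, 0.1915, 0.3274]
tool_rot: [-0.322, 0.947, -0.0, -0.0]
contact_force: [-0.1, -0.1, 0.2]
gripper_width: 0.0494
grasp_force: 0.0
```

Run:
```python
from th import *
s=readout.observe(); p=grab_frame('wrist'); c=cam(p,s); save(p,'w6.png'); print(s['position'],heading(s),s['gripper_width'])
im=cv2.resize(p['frame'][:,:,::-1],None,fx=2,fy=2,interpolation=cv2.INTER_CUBIC)
def pl(P,col): cv2.polylines(im,[np.int32(proj(c,np.array(P))*2)],False,col,1,cv2.LINE_AA)
for a in (-55,55): pl([pt(pr,.033,a,.036),pt(pr,.124,a,.036)],(0,0,255))
for a in (-60,60): pl([pt(pr,.033,a,.033),pt(pr,.122,a,.033)],(255,0,255))
A,o=frame(*pr)
pl([o+A@np.array([x-.0787,y-.005,.022]) for x,y in [(-.032,-.048),(-.008,-.048),(-.008,.024),(.032,.024),(.032,.048),(-.032,.048),(-.032,-.048)]],(0,255,0))
pl([pt(pr,.127,a,.042) for a in range(0,361,5)],(0,255,255))
cv2.imwrite('pics/w6o.png',im[150:750,250:1050])
```

```text
[0.4492 0.1915 0.3274] -142.41168016972364 0.049381000097253845
```

View pics/w6o.png

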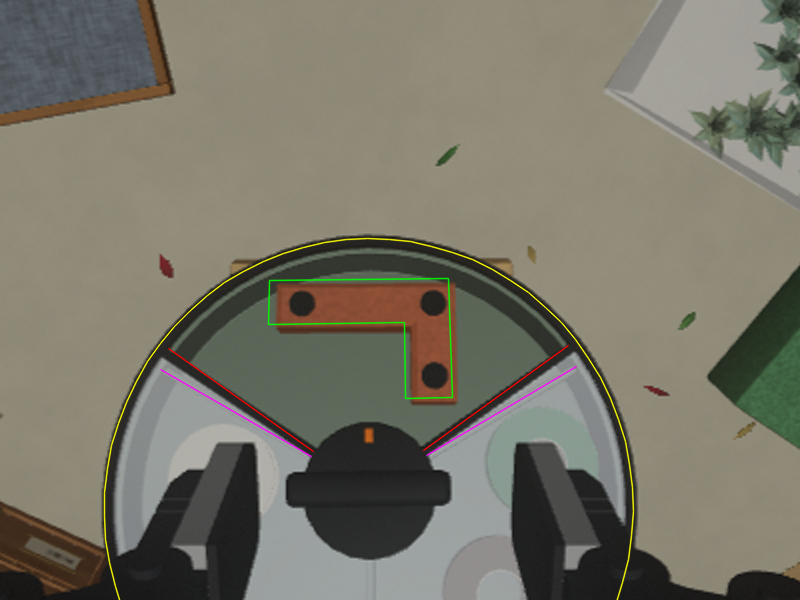

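Run:
```python
from th import *
A,o=frame(*pr); T=o+A@np.array([-.0813,.0339,.0208]); print(T)
print(to(T[0],T[1],T[2]+.03,218.1)); print('extra30 then')
# tray in last w6 / side images
```

```text
[0.479  0.2468 0.0624]
[-57.4  25.6 235.   -0.5]
extra30 then
```

Call:
play_rows(deltas=[[[-0.03,0.015,0.04,0],[-0.0574,0.0256,0.085,-0.5],[-0.0574,0.0256,0.13,-0.5],[-0.0574,0.0256,0.175,-0.5],[-0.0574,0.0256,0.21,-0.5]]], jaw=-0.06)

```text
t: 11.65
position: [0.4779, 0.247, 0.1148]
tool_rot: [-0.327, 0.945, -0.0, -0.001]
contact_force: [-0.0, -0.3, -0.3]
gripper_width: 0.0403
grasp_force: 0.0
```

Call:
play_rows(deltas=[[[0,0,0.015,0],[0,0,0.025,0],[0,0,0.025,0]]])

```text
t: 11.95
position: [0.4784, 0.247, 0.0916]
tool_rot: [-0.327, 0.945, -0.0, -0.001]
contact_force: [-0.7, -0.2, -0.2]
gripper_width: 0.0401
grasp_force: 0.0
```

Run:
```python
from th import *
s=readout.observe(); p=grab_frame('wrist'); c=cam(p,s); save(p,'w7.png'); print(s['position'],heading(s),s['gripper_width'],s['contact_force'],to(.479,.2468,.0624,218.1))
cv2.imwrite('pics/w7c.png',p['frame'][:,:,::-1])
```

```text
[0.4784 0.247  0.0916] -141.80406770467727 0.04012664812907592 [-0.6753 -0.2209 -0.1665] [ 0.3 -0.4 30.2  0.1]
```

View pics/w7c.png

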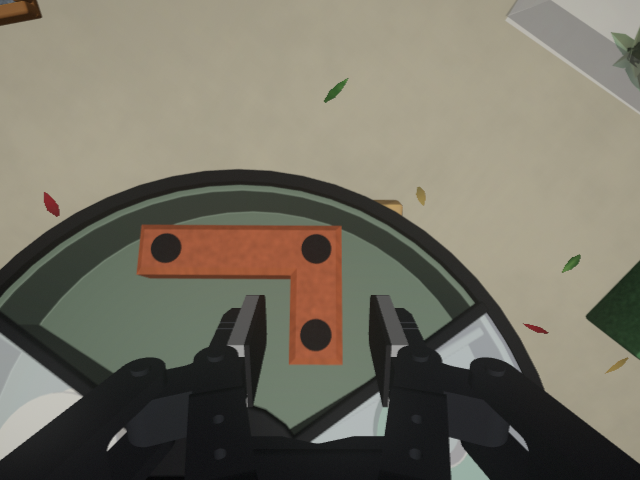

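Run:
```python
from th import *
s=readout.observe(); p=grab_frame('wrist'); c=cam(p,s); A,o=frame(*pr)
q=(plane(c,[[166,248],[316,249],[316,335],[294,275]],o+A[:,2]*.022,A[:,2])-o)@A; print(q*1000)
```

```text
[[-96.6983 -36.3301  22.    ]
 [-96.3479  33.7213  22.    ]
 [-57.3241  33.8093  22.    ]
 [-84.1519  23.6206  22.    ]]
```

Call:
play_rows(deltas=[[[0,0,0.012,0],[0,0,0.02,0],[0,0,0.024,0],[0,0,0.024,0]]])

```text
t: 12.45
position: [0.4784, 0.247, 0.0678]
tool_rot: [-0.327, 0.945, -0.0, -0.001]
contact_force: [-0.6, 0.1, 0.5]
gripper_width: 0.0401
grasp_force: 0.0
```

Call:
play_rows(deltas=[[[0,0,0.003,0],[0,0,0.0056,0],[0,0,0.0056,0]]])

```text
t: 12.75
position: [0.4787, 0.2472, 0.0627]
tool_rot: [-0.327, 0.945, -0.0, -0.0]
contact_force: [0.2, -0.5, 0.1]
gripper_width: 0.04
grasp_force: 0.0
```

Call:
play_rows(deltas=[[[0,0,0,0],[0,0,0,0],[0,0,0,0],[0,0,0,0]]], jaw=-1)

```text
t: 13.15
position: [0.4789, 0.2472, 0.0633]
tool_rot: [-0.327, 0.945, 0.0, 0.0]
contact_force: [-2.4, -1.0, 6.2]
gripper_width: 0.0205
grasp_force: 58.8
```

Call:
play_rows(deltas=[[[0,0,-0.003,0],[0,0,-0.006,0],[0,0,-0.01,0],[0,0,-0.015,0],[0,0,-0.02,0]]])

```text
t: 13.65
position: [0.4788, 0.2472, 0.0833]
tool_rot: [-0.327, 0.945, 0.0, 0.0]
contact_force: [-0.5, 0.9, -1.0]
gripper_width: 0.0204
grasp_force: 58.8
```

Run:
```python
from th import *
s=readout.observe(); p=grab_frame('wrist'); save(p,'w8.png'); print(s['position'],s['gripper_width'],s['contact_force'],s['ft_torque'])
print(models.look_for(p,'foot_a'))
g=p['frame'].astype(int); m=((g[...,0]-g[...,2]>60)&(g[...,0]-g[...,1]>40)).astype(np.uint8); n,l,st,ce=cv2.connectedComponentsWithStats(m); print(st[1:][st[1:,4]>500])
```

```text
[0.4788 0.2472 0.0833] 0.020435776979603724 [-0.4543  0.8509 -1.0042] [-0.0066  0.0375 -0.0214]
[{'bbox': [109.6, 242.8, 347.9, 408.3], 'conf': 0.8}]
[[  109   242   240   165 16525]]
```

Call:
play_rows(deltas=[[[0.005,0,-0.0087,0],[0.01,0,-0.0174,0],[0.018,0,-0.028,0],[0.025,0,-0.04,0],[0.03,0,-0.055,0]]])

```text
t: 14.25
position: [0.4543, 0.2278, 0.139]
tool_rot: [-0.327, 0.945, -0.0, -0.0]
contact_force: [-0.4, -0.0, -2.5]
gripper_width: 0.0203
grasp_force: 58.8
```

Call:
play_rows(deltas=[[[0,0,-0.02,0],[0,0,-0.05,0],[0,0,-0.08,0],[0,0,-0.1,0],[0,0,-0.1,0]]])

```text
t: 14.75
position: [0.4562, 0.229, 0.2415]
tool_rot: [-0.327, 0.945, 0.0, 0.003]
contact_force: [0.3, -0.1, -2.1]
gripper_width: 0.0202
grasp_force: 58.9
```

```bash
cat > tray.py <<'E'
from org import *
from scipy.optimize import least_squares
def quad(img,c=None):
    g=img.astype(int); hsv=cv2.cvtColor(img,cv2.COLOR_RGB2HSV)
    return g,hsv
def fit_tray(c,uv,x0):
    # uv: 4 felt (inner, floor/top) or outer-top corners in order; outer size .107x.114 at z .012
    def f(v):
        Rz=R.from_euler('z',v[2]).as_matrix(); P=[np.array([v[0],v[1],.012])+Rz@np.array([i*.0535,j*.057,0]) for i,j in [(-1,1),(1,1),(1,-1),(-1,-1)]]
        return (proj(c,P)-uv).ravel()
    best=min((least_squares(f,[x0[0],x0[1],a]) for a in np.radians([51,141,-39,-129])),key=lambda r:r.cost); return best.x,best.fun
E
python3 - <<'E'
from tray import *
s=readout.observe(); p=grab_frame('wrist'); save(p,'w9.png'); print(s['position'],s['gripper_width'],s['contact_force'])
s1=dict(s); s1['position']=np.array([.4359,.2569,.3258]); h=np.radians(179.594/2); s1['tool_rot']=np.array([np.cos(h),np.sin(h),0,0])
x,f=fit_tray(cam(p,s1),np.array([[72,149],[150,209],[95,276],[20,220.]]),(.47,-.02)); print(x[:2],np.degrees(x[2]),f)
print(models.look_for(p,'foot_a')[:1],models.look_for(p,'tray')[:1])
E
```

```text
[0.4562 0.229  0.2415] 0.02024021147073197 [ 0.2929 -0.1046 -2.0604]
[ 0.4755 -0.0135] 47.09849817837041 [-0.6189 -2.4495  1.0014  1.3575  1.2922  1.4676 -1.59    0.165 ]
[{'bbox': [107.3, 241.6, 348.8, 406.7], 'conf': 0.66}] [{'bbox': [2.1, 0.0, 160.1, 112.6], 'conf': 0.73}]
```

```bash
python3 -c "
from h import *
print(to(.533,-.065,.30,139))"
```

```text
[ 119.7 -278.9  -62.4   79.2]
```

Call:
play_rows(deltas=[[[0.008,-0.02,-0.015,6],[0.02,-0.05,-0.03,14],[0.034,-0.08,-0.045,22],[0.048,-0.11,-0.06,30],[0.062,-0.145,-0.0624,38]]])

```text
t: 15.4
position: [0.4962, 0.0756, 0.3008]
tool_rot: [0.0, 1.0, 0.0, 0.0]
contact_force: [1.2, -0.2, -1.7]
gripper_width: 0.0203
grasp_force: 59.0
```

```bash
python3 -c "
from h import *
print(to(.533,-.065,.30,139))"
```

```text
[ -36.9 -140.6    0.7   40.9]
```

Call:
play_rows(deltas=[[[-0.009,-0.035,0,8.5],[-0.018,-0.07,0,17],[-0.027,-0.105,0,25],[-0.034,-0.13,0,33],[-0.037,-0.141,0,41]]])

```text
t: 15.9
position: [0.5332, -0.0678, 0.2988]
tool_rot: [0.353, 0.936, -0.001, -0.001]
contact_force: [0.5, 0.9, -1.5]
gripper_width: 0.0202
grasp_force: 58.9
```

Call:
play_rows(deltas=[[[0,0,0,0],[0,0,0,0]]])

```text
t: 16.1
position: [0.5332, -0.0637, 0.2992]
tool_rot: [0.346, 0.938, -0.0, -0.001]
contact_force: [0.2, -0.1, -2.5]
gripper_width: 0.0203
grasp_force: 59.0
```

Run:
```python
from tray import *
s=readout.observe(); p=grab_frame('wrist'); save(p,'w10.png'); c=cam(p,s); print(s['position'],heading(s),s['gripper_width'],s['contact_force'])
g=p['frame']; b=models.look_for(p,'tray')[:1]; print(b)
hsv=cv2.cvtColor(g,cv2.COLOR_RGB2HSV)
l,t,r,bt=[int(k) for k in b[0]['bbox']]; cy,cx=(t+bt)//2,(l+r)//2; print(g[cy,cx],hsv[cy,cx], g[max(t-15,0),l])
gi=g.astype(int); m=((gi[...,2]-gi[...,0])>5).astype(np.uint8)  # bluish felt
m[:, :max(l-10,0)]=0; m[:, r+10:]=0; m[:max(t-10,0)]=0; m[bt+10:]=0
m=cv2.morphologyEx(m,cv2.MORPH_CLOSE,np.ones((7,7))); n,L,st,_=cv2.connectedComponentsWithStats(m); k=1+np.argmax(st[1:,4]); print(st[k])
cn=max(cv2.findContours((L==k).astype(np.uint8),cv2.RETR_EXTERNAL,cv2.CHAIN_APPROX_NONE)[0],key=cv2.contourArea)
hull=cv2.convexHull(cn); ap=cv2.approxPolyDP(hull,.04*cv2.arcLength(hull,True),True)[:,0]; print('felt quad',ap)
W=onz(c,ap,.012); print(W); print(np.linalg.norm(W-np.roll(W,-1,0),axis=1), [np.degrees(np.arctan2(*(np.roll(W,-1,0)-W)[i,[1,0]])) for i in range(len(W))],W.mean(0))
W=onz(c,ap,.005); print(np.linalg.norm(W-np.roll(W,-1,0),axis=1),W.mean(0))
print(models.look_for(p,'foot_a')[:1])
```

```text
[ 0.5332 -0.0637  0.2992] 139.45390779844644 0.020320267660496272 [ 0.1668 -0.0678 -2.484 ]
[{'bbox': [262.4, 49.8, 370.4, 176.7], 'conf': 0.96}]
[86 93 98] [103  31  98] [148 142 124]
[ 270   59   95  106 9422]
felt quad [[270  59]
 [364  62]
 [357 164]
 [270 161]]
[[ 0.4091 -0.0181  0.012 ]
 [ 0.4709  0.05    0.012 ]
 [ 0.5437 -0.0174  0.012 ]
 [ 0.4819 -0.0849  0.012 ]]
[0.092  0.0991 0.0915 0.0987] [np.float64(47.77369851310419), np.float64(-42.81343803103513), np.float64(-132.47886684782677), np.float64(137.47373325325762)] [ 0.4764 -0.0176  0.012 ]
[0.0935 0.1007 0.093  0.1003] [ 0.4764 -0.0177  0.005 ]
[{'bbox': [110.3, 242.1, 348.3, 406.5], 'conf': 0.95}]
```

```bash
python3 -c "
from h import *
print(to(.424,-.074,.26,47.5))"
```

```text
[ 76.1 -79.5  40.   92. ]
```

Call:
play_rows(deltas=[[[0.015,-0.016,0.01,8],[0.03,-0.032,0.02,16],[0.045,-0.048,0.03,24],[0.06,-0.064,0.04,32],[0.0761,-0.0795,0.04,40]]])

```text
t: 16.75
position: [0.4226, -0.0741, 0.2593]
tool_rot: [0.649, 0.761, -0.0, -0.001]
contact_force: [-1.3, -0.3, -0.2]
gripper_width: 0.0204
grasp_force: 59.0
```

Call:
play_rows(deltas=[[[0,0,0,8],[0,0,0,16],[0,0,0,24],[0,0,0,32],[0,0,0,40]]])

```text
t: 17.25
position: [0.4241, -0.0741, 0.2605]
tool_rot: [0.87, 0.493, 0.0, -0.0]
contact_force: [0.6, -0.2, -1.2]
gripper_width: 0.02
grasp_force: 59.0
```

Call:
play_rows(deltas=[[[0,0,0,8],[0,0,0,12],[0,0,0,12],[0,0,0,12]]])

```text
t: 17.65
position: [0.4241, -0.0744, 0.2604]
tool_rot: [0.915, 0.402, 0.0, -0.0]
contact_force: [-0.1, 0.1, -2.1]
gripper_width: 0.0205
grasp_force: 59.0
```

```bash
cat > felt.py <<'E'
from tray import *
def felt():
    s=readout.observe(); p=grab_frame('wrist'); c=cam(p,s); print(s['position'],heading(s),s['gripper_width'],s['contact_force'])
    g=p['frame']; b=models.look_for(p,'tray')[:1]; print(b)
    l,t,r,bt=[int(k) for k in b[0]['bbox']]
    gi=g.astype(int); m=((gi[...,2]-gi[...,0])>5).astype(np.uint8)
    m[:, :max(l-10,0)]=0; m[:, r+10:]=0; m[:max(t-10,0)]=0; m[bt+10:]=0
    m=cv2.morphologyEx(m,cv2.MORPH_CLOSE,np.ones((7,7))); n,L,st,_=cv2.connectedComponentsWithStats(m); k=1+np.argmax(st[1:,4])
    cn=max(cv2.findContours((L==k).astype(np.uint8),cv2.RETR_EXTERNAL,cv2.CHAIN_APPROX_NONE)[0],key=cv2.contourArea)
    hull=cv2.convexHull(cn); ap=cv2.approxPolyDP(hull,.04*cv2.arcLength(hull,True),True)[:,0]; W=onz(c,ap,.008)
    print(ap.tolist(),W.mean(0),np.linalg.norm(W-np.roll(W,-1,0),axis=1),[np.degrees(np.arctan2(*(np.roll(W,-1,0)-W)[i,[1,0]])) for i in range(len(W))])
    return p,c,s
E
python3 - <<'E'
from felt import *
p,c,s=felt(); save(p,'w11.png')
print(models.look_for(p,'foot_a')[:1])
print(to(.5227,-.0203,.12,47.5))
E
```

```text
[ 0.4241 -0.0744  0.2604] 47.46526227334987 0.02051487618996153 [-0.0876  0.1235 -2.1222]
[{'bbox': [253.6, 46.3, 381.0, 172.3], 'conf': 0.58}]
[[373, 55], [368, 160], [266, 160], [262, 55]] [ 0.4761 -0.0177  0.008 ] [0.093  0.0983 0.093  0.0993] [np.float64(-133.11745159053032), np.float64(137.48201842895182), np.float64(47.50514471597784), np.float64(-42.522211952201324)]
[{'bbox': [108.6, 241.2, 347.2, 408.2], 'conf': 0.75}]
[106.8  35.5 140.4  -0.2]
```

Call:
play_rows(deltas=[[[0.03,0.01,0.03,0],[0.07,0.022,0.07,0],[0.107,0.0355,0.11,0],[0.107,0.0355,0.14,0],[0.107,0.0355,0.14,0]]])

```text
t: 18.3
position: [0.5212, -0.0188, 0.1154]
tool_rot: [0.916, 0.402, -0.004, -0.002]
contact_force: [-1.2, 0.3, -1.4]
gripper_width: 0.0201
grasp_force: 59.1
```

Call:
play_rows(deltas=[[[0,0,0.03,0],[0,0,0.055,0],[0,0,0.07,0],[0,0,0.077,0],[0,0,0.077,0]]])

```text
t: 18.8
position: [0.5229, -0.021, 0.044]
tool_rot: [0.916, 0.4, 0.0, -0.0]
contact_force: [-0.6, -0.9, -1.3]
gripper_width: 0.0205
grasp_force: 59.2
```

```bash
python3 -c "
from h import *
s=readout.observe();print(s['contact_force'],s['position'],heading(s));print(to(.5227,-.0203,.0375,47.5),to(.5145,-.0292,.0225))
p=grab_frame('wrist');save(p,'w12.png');print(models.look_for(p,'foot_a')[:1])"
```

```text
[-0.5608 -0.8533 -1.2824] [ 0.5229 -0.021   0.044 ] 47.19543352647241
[ 0.4 -0.6  6.5 -0.3] [-11.7  -0.6  21.5   0. ]
[{'bbox': [106.7, 240.6, 348.5, 408.6], 'conf': 0.58}]
```

Call:
play_rows(deltas=[[[0,-0.0005,0.002,0],[0,-0.0005,0.004,0],[0,-0.0005,0.005,0],[0,-0.0005,0.006,0],[0,-0.0005,0.006,0]]])

```text
t: 19.4
position: [0.5223, -0.0214, 0.0378]
tool_rot: [0.917, 0.4, -0.0, 0.0]
contact_force: [-3.8, -4.1, 5.9]
gripper_width: 0.0204
grasp_force: 60.3
```

Call:
play_rows(deltas=[[[0,0,0.001,0],[0,0,0.002,0],[0,0,0.002,0]]])

```text
t: 19.7
position: [0.5215, -0.0225, 0.0363]
tool_rot: [0.917, 0.399, -0.001, 0.001]
contact_force: [-6.9, -6.4, 15.8]
gripper_width: 0.0203
grasp_force: 62.6
```

Call:
play_rows(deltas=[[[-0.003,0,0.0,0],[-0.0045,0,0.001,0],[-0.0057,0,0.002,0],[-0.007,0,0.0032,0],[-0.0083,0,0.0043,0]]])

```text
t: 20.2
position: [0.5177, -0.0265, 0.0325]
tool_rot: [0.916, 0.4, 0.001, 0.0]
contact_force: [-3.2, 0.1, 21.3]
gripper_width: 0.02
grasp_force: 68.8
```

Run:
```python
from h import *
s=readout.observe();print(s['contact_force'],s['position'],s['ft_torque'])
p=grab_frame('wrist');save(p,'w13.png');print(models.look_for(p,'foot_a')[:1])
```

```text
[-3.1996  0.1465 21.2901] [ 0.5177 -0.0265  0.0325] [0.3229 0.7604 0.0621]
[{'bbox': [102.9, 240.4, 348.4, 399.8], 'conf': 0.59}]
```

```bash
cat > tilt.py <<'E'
from tray import *
def dots(p,mask=None):
    g=p['frame'].astype(int); ter=((g[...,0]-g[...,2]>35)&(g[...,0]-g[...,1]>25)).astype(np.uint8)
    n,L,st,_=cv2.connectedComponentsWithStats(ter); k=1+np.argmax(st[1:,4]); t=(L==k).astype(np.uint8)
    hull=np.zeros_like(t); cs=cv2.findContours(t,cv2.RETR_EXTERNAL,cv2.CHAIN_APPROX_NONE)[0]; cv2.drawContours(hull,cs,-1,1,-1)
    d=((g.max(2)<60)&(hull>0)).astype(np.uint8); n,L,st,ce=cv2.connectedComponentsWithStats(d)
    return [(ce[i].round(1),st[i,4]) for i in range(1,n) if st[i,4]>60],t
def fit(p,s,uv,sgn=-1):
    # foot in tool frame: foot x = sgn*tool x when flat, tilt phi (long leg down positive)
    c=cam(p,s); M=R.from_quat(s['tool_rot']).as_matrix()
    D=np.array([[-.02,-.035,.022],[-.02,.035,.022],[.02,.035,.022]])
    D[:,:2]+=0
    def P(v):
        Rt=R.from_euler('y',v[0]).as_matrix() # about foot y
        F=np.array([[sgn,0,0],[0,-sgn*-1 if False else -sgn*(-1),0],[0,0,-1.]]) 
        F=np.array([[-1,0,0],[0,1,0],[0,0,-1.]]) if sgn<0 else np.array([[1,0,0],[0,-1,0],[0,0,-1.]])
        return s['position']+(v[1:4]+(D@Rt.T)@F.T)@M.T
    f=least_squares(lambda v:(proj(c,P(v))-uv).ravel(),[-.2,0,-.03,.01]); return np.degrees(f.x[0]),f.x[1:],f.fun.round(1)
E
python3 - <<'E'
from tilt import *
s=readout.observe(); p=grab_frame('wrist'); d,_=dots(p); print(d)
q=dict(p); 
for n in ('w12.png','w13.png'):
    q['frame']=cv2.imread('pics/'+n)[:,:,::-1]; dd,_=dots(q); print(n,dd)
    if len(dd)>=3:
        u=np.array([x[0] for x in sorted(dd,key=lambda x:-x[1])[:3]]); 
        i=np.argsort(u[:,0]); e=u[i[0]]; r=u[i[1:]]; r=r[np.argsort(r[:,1])]; print(fit(p,s,np.array([e,r[0],r[1]])))
E
```

```text
[(array([316.7, 270.6]), np.int32(976)), (array([135.7, 271.8]), np.int32(1001)), (array([317.3, 371.3]), np.int32(992))]
w12.png [(array([142.5, 269.5]), np.int32(925)), (array([317.1, 269.7]), np.int32(903)), (array([316.9, 372.2]), np.int32(1078))]
(np.float64(-23.24163071457804), array([-0.0111, -0.035 ,  0.0214]), array([ 0. ,  0.1, -0.1, -0.1,  0.1,  0. ]))
w13.png [(array([316.7, 270.6]), np.int32(976)), (array([135.7, 271.8]), np.int32(1003)), (array([317.3, 371.3]), np.int32(993))]
(np.float64(-12.327303110154064), array([-0.0066, -0.035 ,  0.0204]), array([-0. , -0.6,  0.3,  0.6, -0.3, -0. ]))
```

Call:
play_rows(deltas=[[[-0.0012,0,0.0013,0],[-0.0023,0,0.0026,0],[-0.0034,0,0.004,0],[-0.0044,0,0.0054,0],[-0.0044,0,0.0054,0]]])

```text
t: 20.85
position: [0.5147, -0.0305, 0.0282]
tool_rot: [0.917, 0.399, 0.002, 0.0]
contact_force: [-6.7, -3.6, 31.4]
gripper_width: 0.0201
grasp_force: 75.5
```

```bash
cat > chk.py <<'E'
from tilt import *
s=readout.observe(); p=grab_frame('wrist'); dd,_=dots(p); print(s['contact_force'],s['position'],heading(s),s['gripper_width'])
if len(dd)>=3:
    u=np.array([x[0] for x in sorted(dd,key=lambda x:-x[1])[:3]]); 
    i=np.argsort(u[:,0]); e=u[i[0]]; r=u[i[1:]]; r=r[np.argsort(r[:,1])]; U=np.array([e,r[0],r[1]]);print(fit(p,s,U))
    W=onz(cam(p,s),U,.027); t=np.radians(47.4); Rz=np.array([[np.cos(t),np.sin(t)],[-np.sin(t),np.cos(t)]])
    print('dots in tray mm (target 33,35 / 33,-35 / -7,-35):',((W[:,:2]-[.4762,-.0177])@Rz.T*1000).round(1))
else: print(dd)
E
python3 chk.py
```

```text
[-6.7272 -3.621  31.3908] [ 0.5147 -0.0305  0.0282] 47.07970528569674 0.020088440225625438
(np.float64(-0.7570316069095289), array([-0.0019, -0.035 ,  0.0215]), array([-0. , -2.9,  1.5,  2.9, -1.6, -0. ]))
dots in tray mm (target 33,35 / 33,-35 / -7,-35): [[ 33.6  33.8]
 [ 35.5 -36.5]
 [ -6.4 -37.5]]
```

Call:
play_rows(deltas=[[[-0.002,0,0,0],[-0.0025,0,0.001,0],[-0.003,0,0.002,0],[-0.003,0,0.0025,0],[-0.003,0,0.0025,0]]])

```text
t: 21.4
position: [0.5131, -0.0319, 0.026]
tool_rot: [0.916, 0.401, 0.002, 0.0]
contact_force: [-6.7, -0.9, 32.5]
gripper_width: 0.0194
grasp_force: 74.0
```

```bash
python3 chk.py
```

```text
[-6.6643 -0.8542 32.4785] [ 0.5131 -0.0319  0.026 ] 47.22193310038964 0.019392722463661402
(np.float64(3.8027409293161294), array([-0.0005, -0.0349,  0.0221]), array([ 0. , -2.3,  1.2,  2.3, -1.3, -0. ]))
dots in tray mm (target 33,35 / 33,-35 / -7,-35): [[ 31.7  33.2]
 [ 33.3 -36.5]
 [ -5.7 -37.3]]
```

Call:
play_rows(deltas=[[[0,0,-0.0012,0],[0,0,-0.0012,0]]])

```text
t: 21.65
position: [0.5134, -0.0315, 0.0266]
tool_rot: [0.916, 0.401, 0.002, 0.0]
contact_force: [-3.6, -1.1, 23.0]
gripper_width: 0.0193
grasp_force: 72.8
```

Call:
play_rows(deltas=[[[0,0,0,0],[0,0,0,0],[0,0,0,0]]], jaw=-0.3)

```text
t: 21.95
position: [0.5147, -0.0327, 0.0262]
tool_rot: [0.916, 0.4, 0.003, 0.002]
contact_force: [0.5, -2.1, 13.9]
gripper_width: 0.0298
grasp_force: 7.3
```

```bash
python3 chk.py
```

```text
[ 0.5421 -2.1429 13.9278] [ 0.5147 -0.0327  0.0262] 47.1701714007842 0.029770649546231886
(np.float64(4.332483206356674), array([-0.0007, -0.0366,  0.0222]), array([-0. , -2.5,  1.2,  2.5, -1.3, -0. ]))
dots in tray mm (target 33,35 / 33,-35 / -7,-35): [[ 31.8  33.3]
 [ 33.4 -36.5]
 [ -5.5 -37.3]]
```

Call:
play_rows(deltas=[[[0,0,-0.004,0],[0,0,-0.02,0],[0,0,-0.05,0],[0,0,-0.09,0],[0,0,-0.09,0]]])

```text
t: 22.5
position: [0.5144, -0.032, 0.1185]
tool_rot: [0.916, 0.4, 0.003, 0.001]
contact_force: [-0.2, -0.1, 0.8]
gripper_width: 0.0301
grasp_force: 0.0
```

```bash
sed -i 's/^s=readout/import sys\ns=readout/' chk.py; python3 chk.py
python3 - <<'E'
from felt import *
p=grab_frame('wrist'); save(p,'w14.png')
E
```

```text
[-0.181  -0.1174  0.8265] [ 0.5144 -0.032   0.1185] 47.21807893379242 0.030123914827384007
(np.float64(6.762235622357752), array([-0.0005, -0.0367,  0.1152]), array([-0. , -1.6,  0.7,  1.6, -0.8, -0. ]))
dots in tray mm (target 33,35 / 33,-35 / -7,-35): [[ 31.8  33.5]
 [ 33.4 -36.2]
 [ -5.3 -37. ]]
```

View pics/w14.png

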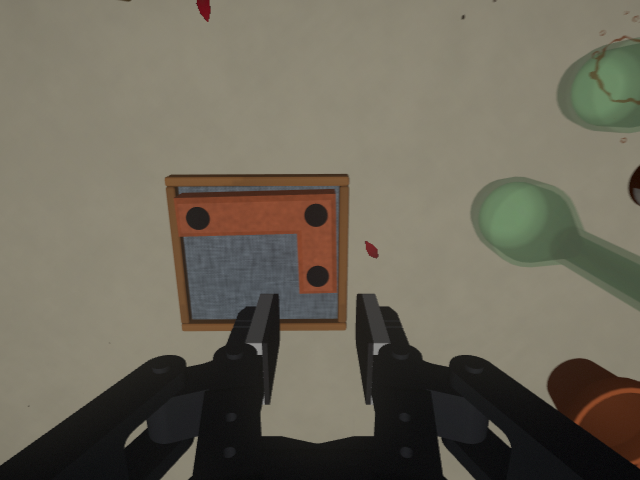

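```bash
python3 -c "
from h import *
print(to(.541,-.364,.24,47.5))"
```

```text
[-224.9  247.  -125.1   -0.2]
```

Call:
play_rows(deltas=[[[0,0,-0.045,0],[-0.01,0.01,-0.09,0],[-0.035,0.04,-0.125,0],[-0.065,0.072,-0.125,0],[-0.097,0.107,-0.125,0]]])

```text
t: 23.1
position: [0.5251, -0.1758, 0.2394]
tool_rot: [0.916, 0.402, 0.001, -0.0]
contact_force: [1.2, 0.8, -0.6]
gripper_width: 0.0298
grasp_force: 0.0
```

Call:
play_rows(deltas=[[[-0.033,0.035,0,0],[-0.066,0.07,0,0],[-0.1,0.107,0,0],[-0.128,0.14,0,0],[-0.128,0.14,0,0]]], jaw=-0.02)

```text
t: 23.6
position: [0.5377, -0.3714, 0.237]
tool_rot: [0.918, 0.397, -0.002, 0.0]
contact_force: [-0.1, -0.5, -0.0]
gripper_width: 0.042
grasp_force: 0.0
```

Call:
play_rows(deltas=[[[0,0,0,0],[0,0,0,0]]])

```text
t: 23.8
position: [0.5406, -0.3629, 0.238]
tool_rot: [0.916, 0.401, -0.0, -0.001]
contact_force: [0.4, 0.7, 0.5]
gripper_width: 0.0418
grasp_force: 0.0
```

```bash
cat > fb.py <<'E'
from tilt import *
s=readout.observe(); p=grab_frame('wrist'); save(p,sys.argv[1]) if len(__import__('sys').argv)>1 and (sys:=__import__('sys')) else None
c=cam(p,s); print(s['position'],heading(s),s['gripper_width'])
b=models.look_for(p,'foot_b'); print(b)
l,t,r,bt=[int(k) for k in b[0]['bbox']]; g=p['frame'].astype(int)
roi=np.zeros(g.shape[:2],np.uint8); roi[max(t-4,0):bt+4,max(l-4,0):r+4]=1
d=((g.max(2)<60)&(roi>0)).astype(np.uint8); n,L,st,ce=cv2.connectedComponentsWithStats(d)
B=[(ce[i],st[i]) for i in range(1,n) if 60<st[i,4]<3000 and .5<st[i,2]/st[i,3]<2]; print([(x[0].round(1),x[1][4]) for x in B])
for o in ('clay_pot','ribbon'):
    for k in models.look_for(p,o)[:2]: q=k['bbox']; print(o,round(k['conf'],2),np.round(q),onz(c,[[(q[0]+q[2])/2,(q[1]+q[3])/2]],.02))
if len(B)>=3:
    import itertools
    W=onz(c,[x[0] for x in B],.022)[:,:2]; best=None
    for e,k,h in itertools.permutations(range(len(W)),3):
        err=abs(np.linalg.norm(W[e]-W[k])-.07)+abs(np.linalg.norm(W[h]-W[k])-.04)+abs(np.linalg.norm(W[h]-W[e])-.0806)
        if best is None or err<best[0]: best=(err,e,k,h)
    err,e,k,h=best; y=W[k]-W[e]; x=W[h]-W[k]; print('err',err,'|y|',np.linalg.norm(y),'|x|',np.linalg.norm(x))
    hd=np.degrees(np.arctan2(y[1],y[0]))-90; hx=np.degrees(np.arctan2(x[1],x[0])); print('foot x heading',hd,hx)
    u=np.array([np.cos(np.radians(hd)),np.sin(np.radians(hd))]); v=np.array([-u[1],u[0]])
    O=(W[e]+W[k])/2+.02*u; print('origin',O,'grip(x=6,y=36)',O+.006*u+.036*v)
E
python3 fb.py w15.png
```

```text
[ 0.5406 -0.3629  0.238 ] 47.29029152408379 0.04182282100892179
[{'bbox': [269.8, 70.1, 345.1, 185.3], 'conf': 0.89}]
[(array([326.4,  86.6]), np.int32(218)), (array([330.6, 170.9]), np.int32(174)), (array([286.6, 173.7]), np.int32(173))]
clay_pot 0.93 [208.  23. 296. 113.] [[ 0.5752 -0.2454  0.02  ]]
ribbon 0.57 [355.  56. 438. 145.] [[ 0.6467 -0.346   0.02  ]]
err 0.0015627915119457228 |y| 0.0699234349282379 |x| 0.03896661235377759
foot x heading -219.24752300282037 140.91948326577477
origin [ 0.5727 -0.3122] grip(x=6,y=36) [ 0.5453 -0.3363]
```

```bash
python3 -c "
from h import *
print(to(.60,-.375,.2,140.8))"
```

```text
[ 31.2  51.5  39.4 -93.5]
```

Call:
play_rows(deltas=[[[0.01,0.01,0.01,-8.5],[0.02,0.02,0.02,-17],[0.03,0.03,0.03,-25.5],[0.042,0.041,0.039,-34],[0.042,0.041,0.039,-42.5]]], jaw=-0.1)

```text
t: 24.5
position: [0.6011, -0.3588, 0.1985]
tool_rot: [0.705, 0.709, 0.001, -0.001]
contact_force: [0.5, -0.2, -0.7]
gripper_width: 0.0384
grasp_force: 0.0
```

Call:
play_rows(deltas=[[[0,0,0,-8.5],[0,0,0,-17],[0,0,0,-25.5],[0,0,0,-34],[0,0,0,-42.5]]])

```text
t: 25.0
position: [0.5993, -0.3606, 0.2006]
tool_rot: [0.402, 0.916, 0.0, 0.0]
contact_force: [-1.0, -0.5, -0.2]
gripper_width: 0.0383
grasp_force: 0.0
```

Call:
play_rows(deltas=[[[0,0,0,-8.5],[0,0,0,-8.5],[0,0,0,-8.5]]])

```text
t: 25.3
position: [0.5991, -0.3611, 0.2006]
tool_rot: [0.338, 0.941, 0.0, 0.0]
contact_force: [-0.1, 0.0, 0.6]
gripper_width: 0.0384
grasp_force: 0.0
```

```bash
python3 fb.py w16.png
```

```text
[ 0.5991 -0.3611  0.2006] 140.50565649822502 0.038424120059105005
[{'bbox': [282.1, 99.2, 406.4, 182.8], 'conf': 0.73}]
[(array([297.5, 117.7]), np.int32(256)), (array([298.6, 169.1]), np.int32(222)), (array([387.2, 168.8]), np.int32(227))]
clay_pot 0.84 [372.  40. 469. 139.] [[ 0.5787 -0.2433  0.02  ]]
ribbon 0.56 [326. 198. 415. 282.] [[ 0.6496 -0.3442  0.02  ]]
err 0.0017658231217745068 |y| 0.06989019053831691 |x| 0.03887700062948473
foot x heading -219.28014667632573 140.87444495234666
origin [ 0.5725 -0.3124] grip(x=6,y=36) [ 0.5451 -0.3364]
```

Consistent. Grasp at foot x = +12 mm.

```bash
python3 -c "
from h import *
print(to(.5405,-.3327,.06,140.8))"
```

```text
[ 63.5 -14.9 140.3  -0.2]
```

Call:
play_rows(deltas=[[[0.03,-0.007,0.03,0],[0.0635,-0.0149,0.06,0],[0.0635,-0.0149,0.095,0],[0.0635,-0.0149,0.125,0],[0.0635,-0.0149,0.14,0]]])

```text
t: 26.0
position: [0.5391, -0.332, 0.0578]
tool_rot: [0.337, 0.942, 0.0, -0.002]
contact_force: [-0.5, 0.6, 0.1]
gripper_width: 0.0387
grasp_force: 0.0
```

Call:
play_rows(deltas=[[[0,0,0.02,0],[0,0,0.038,0],[0,0,0.048,0],[0,0,0.049,0]]])

```text
t: 26.4
position: [0.5397, -0.3325, 0.0101]
tool_rot: [0.336, 0.942, 0.0, -0.001]
contact_force: [0.0, 1.6, 0.0]
gripper_width: 0.0387
grasp_force: 0.0
```

Call:
play_rows(deltas=[[[0,0,0,0],[0,0,0,0],[0,0,0,0],[0,0,0,0]]], jaw=-1)

```text
t: 26.8
position: [0.5407, -0.3332, 0.0121]
tool_rot: [0.336, 0.942, -0.0, 0.001]
contact_force: [-0.4, -0.1, 1.3]
gripper_width: 0.0224
grasp_force: 59.9
```

Call:
play_rows(deltas=[[[0,0,-0.004,0],[0,0,-0.015,0],[0,0,-0.04,0],[0,0,-0.075,0],[0,0,-0.115,0]]])

```text
t: 27.3
position: [0.5397, -0.3326, 0.1275]
tool_rot: [0.336, 0.942, 0.0, -0.001]
contact_force: [1.3, -0.5, -1.0]
gripper_width: 0.0224
grasp_force: 59.6
```

Run:
```python
from tilt import *
s=readout.observe(); p=grab_frame('wrist'); save(p,'w17.png'); d,_=dots(p); print(s['position'],heading(s),s['gripper_width'],s['contact_force'],d)
c=cam(p,s); M=R.from_quat(s['tool_rot']).as_matrix()
if len(d)>=2: print('tool frame',(onz(c,[x[0] for x in d],s['position'][2]+.0105)-s['position'])@M*1000)
print(to(.50,-.20,.25,90),to(.46,-.06,.13,47.4))
```

```text
[ 0.5397 -0.3326  0.1275] 140.7087639966715 0.022351068533279478 [ 1.2952 -0.5054 -0.976 ] []
[ 117.5   77.4 -115.6   50.7] [238.2 160.2   3.4  93.3]
```

Call:
play_rows(deltas=[[[0.01,0.007,-0.03,6],[0.035,0.025,-0.06,14],[0.065,0.047,-0.0725,22],[0.1,0.072,-0.0725,30],[0.135,0.097,-0.0725,38]]])

```text
t: 27.85
position: [0.497, -0.1712, 0.2001]
tool_rot: [0.627, 0.779, 0.001, 0.001]
contact_force: [0.4, 0.6, -1.7]
gripper_width: 0.022
grasp_force: 59.6
```

```bash
python3 -c "
from h import *
print(to(.449,.006,.2,47.4))"
```

```text
[183.4  -9.   -0.   54.9]
```

Call:
play_rows(deltas=[[[0.03,-0.002,0,8],[0.065,-0.004,0,16],[0.1,-0.006,0,24],[0.135,-0.008,0,32],[0.165,-0.009,0,40]]])

```text
t: 28.35
position: [0.4514, -0.0116, 0.1995]
tool_rot: [0.855, 0.518, 0.001, -0.0]
contact_force: [1.2, 0.6, -0.6]
gripper_width: 0.022
grasp_force: 59.6
```

```bash
python3 -c "
from h import *
print(to(.449,.006,.14,47.4))"
```

```text
[ 14.4 -10.3  59.5  15. ]
```

Call:
play_rows(deltas=[[[0.01,-0.007,0.02,7],[0.0144,-0.0103,0.04,15],[0.0144,-0.0103,0.0595,15],[0.0144,-0.0103,0.0595,15],[0.0144,-0.0103,0.0595,15]]])

```text
t: 28.85
position: [0.4498, 0.0039, 0.14]
tool_rot: [0.915, 0.405, 0.0, -0.0]
contact_force: [0.5, 0.1, -1.7]
gripper_width: 0.0222
grasp_force: 59.6
```

```bash
cat > inhand.py <<'E'
from tilt import *
s=readout.observe(); p=grab_frame('wrist'); save(p,'w18.png'); c=cam(p,s); M=R.from_quat(s['tool_rot']).as_matrix()
print(s['position'],heading(s),s['gripper_width'],s['contact_force'])
g=p['frame'].astype(int)
ter=((g[...,0]-g[...,2]>35)&(g[...,0]-g[...,1]>25)).astype(np.uint8); n,L,st,_=cv2.connectedComponentsWithStats(ter); print([list(x) for x in st[1:] if x[4]>1000])
hull=np.zeros_like(ter); cv2.drawContours(hull,cv2.findContours(ter,cv2.RETR_EXTERNAL,cv2.CHAIN_APPROX_NONE)[0],-1,1,-1)
d=((g.max(2)<60)&(hull>0)).astype(np.uint8); n,L,st,ce=cv2.connectedComponentsWithStats(d)
t=np.radians(47.4); Rz=np.array([[np.cos(t),np.sin(t)],[-np.sin(t),np.cos(t)]])
for i in range(1,n):
    if st[i,4]>60: 
        tf=((onz(c,ce[i],s['position'][2]+.0105)-s['position'])@M*1000)[0]; tr=Rz@(onz(c,ce[i],.027)[0,:2]-[.4762,-.0177])*1000
        print(ce[i].round(1),st[i,4],'tool(in hand):',tf[:2].round(1),'tray:',tr.round(1))
print([ (k['bbox'],k['conf']) for k in models.look_for(p,'foot_b')])
E
python3 inhand.py
```

```text
[0.4498 0.0039 0.14  ] 47.72218476880893 0.022154859282758867 [ 0.4692  0.1371 -1.6868]
[[np.int32(284), np.int32(144), np.int32(172), np.int32(275), np.int32(19153)], [np.int32(402), np.int32(345), np.int32(131), np.int32(51), np.int32(2468)]]
[429.  179.4] 356 tool(in hand): [55.5 36.5] tray: [ 33.4 -36.5]
[318.4 181.4] 350 tool(in hand): [54.9  0.5] tray: [31.7 33.4]
[425.2 238. ] 307 tool(in hand): [35.5 36.9] tray: [ -5.6 -37.4]
[317.  310.1] 1026 tool(in hand): [8.2 0. ] tray: [-58.9  33.8]
[317.7 399.3] 819 tool(in hand): [-30.5   0.3] tray: [-134.    32.8]
[([297.3, 158.8, 448.1, 254.4], 0.86), ([280.9, 256.0, 535.1, 417.6], 0.72)]
```

```bash
python3 -c "
from h import *
print(to(.4482,.0051,.026,47.4))"
```

```text
[ -0.6  -2.7 114.5   0.3]
```

Call:
play_rows(deltas=[[[0,-0.001,0.03,0.3],[-0.0006,-0.002,0.06,0.3],[-0.0006,-0.0027,0.09,0.3],[-0.0006,-0.0027,0.1,0.3],[-0.0006,-0.0027,0.1,0.3]]])

```text
t: 29.45
position: [0.4472, 0.0052, 0.0391]
tool_rot: [0.916, 0.402, -0.001, -0.0]
contact_force: [-0.7, -0.4, -1.3]
gripper_width: 0.0217
grasp_force: 59.6
```

Call:
play_rows(deltas=[[[0,0,0,0],[0,0,0,0]]])

```text
t: 29.65
position: [0.4483, 0.0054, 0.0406]
tool_rot: [0.916, 0.402, 0.001, 0.0]
contact_force: [1.1, -0.8, -1.4]
gripper_width: 0.0222
grasp_force: 59.6
```

```bash
python3 -c "
from h import *
for i in range(3):
  s=readout.observe(); grab_frame('side'); print(s['position'],heading(s))
print(to(.4482,.0051,.018,47.4))"; python3 inhand.py
```

```text
[0.4483 0.0054 0.0406] 47.403240914101424
[0.4482 0.0054 0.0406] 47.41242577427375
[0.448  0.0055 0.0404] 47.421940735337095
[-0.2  0.5 22.2  0. ]
[0.4479 0.0056 0.0402] 47.42328852327953 0.022321038684054877 [ 0.2916 -0.4588 -0.5977]
[[np.int32(270), np.int32(164), np.int32(269), np.int32(255), np.int32(13161)], [np.int32(290), np.int32(178), np.int32(246), np.int32(218), np.int32(21468)]]
[500.4 220. ] 906 tool(in hand): [41.8 61.7] tray: [ 33.4 -36.2]
[324.7 224. ] 890 tool(in hand): [40.4  2.6] tray: [31.7 33.5]
[316.9 310.1] 1022 tool(in hand): [ 8.2 -0. ] tray: [-6.4 36.6]
[490.2 308.3] 740 tool(in hand): [ 8.9 62.4] tray: [ -5.5 -37.1]
[317.7 399.4] 817 tool(in hand): [-30.5   0.3] tray: [-52.   36.2]
[([282.1, 256.8, 534.1, 418.8], 0.96), ([288.1, 181.2, 528.4, 332.9], 0.57)]
```

Good alignment; lower to just above the floor, then slowly.

Call:
play_rows(deltas=[[[0,0.0005,0.008,0],[0,0.0005,0.014,0],[0,0.0005,0.018,0],[0,0.0005,0.0195,0],[0,0.0005,0.0205,0]]])

```text
t: 30.4
position: [0.4474, 0.005, 0.0184]
tool_rot: [0.916, 0.402, -0.0, -0.0]
contact_force: [-0.1, 0.2, -1.9]
gripper_width: 0.0225
grasp_force: 59.6
```

Call:
play_rows(deltas=[[[0,0,0.0008,0],[0,0,0.0016,0],[0,0,0.0016,0]]])

```text
t: 30.7
position: [0.4476, 0.0051, 0.0172]
tool_rot: [0.916, 0.402, 0.0, 0.0]
contact_force: [-0.5, 1.0, -2.5]
gripper_width: 0.0223
grasp_force: 59.6
```

Call:
play_rows(deltas=[[[0,0,0.0005,0],[0,0,0.001,0],[0,0,0.001,0]]])

```text
t: 31.0
position: [0.4477, 0.0051, 0.0169]
tool_rot: [0.916, 0.402, 0.0, -0.0]
contact_force: [-1.9, 0.9, 8.6]
gripper_width: 0.0223
grasp_force: 60.9
```

```bash
python3 inhand.py | grep -v "conf"
```

```text
[0.4477 0.0051 0.0169] 47.40816049098452 0.022322479732105802 [-1.9346  0.9103  8.646 ]
[[np.int32(262), np.int32(170), np.int32(310), np.int32(16), np.int32(4655)], [np.int32(263), np.int32(187), np.int32(18), np.int32(115), np.int32(1536)], [np.int32(274), np.int32(187), np.int32(295), np.int32(233), np.int32(34274)]]
[529.8 236.6] 1226 tool(in hand): [36.  72.4] tray: [ 33.4 -36.2]
[325.3 241.1] 1200 tool(in hand): [34.4  2.9] tray: [31.8 33.5]
[316.9 310.1] 1023 tool(in hand): [ 8.2 -0. ] tray: [ 5.5 36.4]
[515.6 336.8] 972 tool(in hand): [-2.7 73.3] tray: [ -5.4 -37.1]
[317.6 399.6] 823 tool(in hand): [-30.6   0.3] tray: [-33.4  36.1]
[([284.8, 191.9, 564.9, 363.8], 0.81), ([281.0, 266.3, 534.4, 421.0], 0.8), ([260.7, 164.9, 572.2, 411.8], 0.41)]
```

Call:
play_rows(deltas=[[[0,0,-0.0005,0],[0,0,-0.0005,0],[0,0,-0.0005,0]]], jaw=-0.25)

```text
t: 31.4
position: [0.4477, 0.0051, 0.0167]
tool_rot: [0.916, 0.402, 0.0, 0.0]
contact_force: [-0.4, -0.2, 0.8]
gripper_width: 0.032
grasp_force: 0.0
```

Call:
play_rows(deltas=[[[0,0,-0.005,0],[0,0,-0.02,0],[0,0,-0.05,0],[0,0,-0.09,0],[0,0,-0.13,0]]])

```text
t: 31.9
position: [0.447, 0.0048, 0.1481]
tool_rot: [0.916, 0.402, -0.001, 0.0]
contact_force: [1.1, -0.1, -0.7]
gripper_width: 0.0323
grasp_force: 0.0
```

Call:
play_rows(deltas=[[[-0.03,0,-0.03,0],[-0.06,0,-0.06,0],[-0.06,0,-0.06,0],[-0.06,0,-0.06,0]]])

```text
t: 32.3
position: [0.4072, -0.0391, 0.2075]
tool_rot: [0.916, 0.402, 0.001, -0.0]
contact_force: [0.1, 0.6, -1.0]
gripper_width: 0.0319
grasp_force: 0.0
```

```bash
python3 inhand.py | grep -v conf
python3 - <<'E'
from h import *
for n in ['scene','side']:
    p=grab_frame(n); save(p,n+'_end.png'); c=cam(p)
    for th,z in [('vase_tall',.075),('vase_short',.07),('clay_pot',.025),('ribbon',.015)]:
        for d in models.look_for(p,th)[:1]: b=d['bbox']; print(n,th,round(d['conf'],2),np.round(b),onz(c,[(b[0]+b[2])/2,(b[1]+b[3])/2],z)[0])
E
```

```text
[ 0.4072 -0.0391  0.2075] 47.36407818767126 0.031911991121178686 [ 0.1478  0.5634 -1.0491]
[[np.int32(291), np.int32(57), np.int32(146), np.int32(137), np.int32(13198)], [np.int32(609), np.int32(231), np.int32(31), np.int32(71), np.int32(1544)]]
[413.8  83.7] 277 tool(in hand): [84.7 29.5] tray: [ 33.2 -36. ]
[320.4  86. ] 273 tool(in hand): [84.1  1.1] tray: [31.6 33.7]
[316.3 122.5] 248 tool(in hand): [73.4 -0.2] tray: [ 5.3 36.8]
[411.4 137.2] 244 tool(in hand): [68.9 29.9] tray: [ -5.7 -36.9]
[316.9 173.3] 225 tool(in hand): [57.5 -0. ] tray: [-33.6  36.3]
[404.7 172.4] 226 tool(in hand): [57.8 28.5] tray: [-32.9 -33.4]
[([301.9, 67.9, 430.4, 155.7], 0.57), ([298.6, 105.9, 424.5, 188.1], 0.56)]
scene vase_tall 0.69 [335. 233. 353. 285.] [ 0.6078 -0.1079  0.075 ]
scene vase_short 0.65 [349. 220. 358. 266.] [ 0.7036 -0.0867  0.07  ]
scene clay_pot 0.73 [377. 280. 400. 309.] [ 0.586  -0.2495  0.025 ]
scene ribbon 0.71 [416. 285. 446. 312.] [ 0.6382 -0.3451  0.015 ]
side vase_tall 0.6 [326. 235. 347. 288.] [ 0.6079 -0.1025  0.075 ]
side vase_short 0.61 [352. 224. 366. 272.] [ 0.6928 -0.0745  0.07  ]
side clay_pot 0.62 [342. 300. 370. 330.] [ 0.5816 -0.2444  0.025 ]
side ribbon 0.76 [386. 318. 418. 351.] [ 0.6493 -0.3389  0.015 ]
```

Run:
```python
from th import *
p=grab_frame('wrist')
for n,pos,H in [('w6.png',[.4492,.1915,.3274],-142.41),('w7.png',[.4784,.247,.0916],-141.8),('w9.png',[.4562,.229,.2415],-141.8)]:
    h=np.radians(H/2); c=cam(p,dict(position=np.array(pos),tool_rot=np.array([np.cos(h),np.sin(h),0,0]))); g=cv2.imread('pics/'+n).astype(float).mean(2)
    for off in (-55,55):
        T=np.arange(-9,9,.25); v=[]
        for t in T:
            u=proj(c,[pt(pr,r,t+off,.037) for r in np.linspace(.075,.115,25)]); ok=(u[:,0]>0)&(u[:,0]<639)&(u[:,1]>0)&(u[:,1]<479)
            v.append(np.median([g[int(b),int(a)] for a,b in u[ok]]) if ok.any() else np.nan)
        v=np.array(v); d=np.abs(v[2:]-v[:-2]); i=np.nanargmax(d); print(n,off,T[i+1],v[i],v[i+2],ok.sum())
```

```text
w6.png -55 -2.25 156.33333333333334 85.33333333333333 25
w6.png 55 2.5 76.66666666666667 142.33333333333334 25
w7.png -55 3.25 49.0 109.0 25
w7.png 55 3.0 40.333333333333336 147.0 18
w9.png -55 -1.25 148.0 75.0 25
w9.png 55 -8.75 91.33333333333333 93.0 25
```

```bash
python3 -c "
from h import *
print(workorder.sign_off())"
```

```text
the job is handed in; nothing more can be done
None
```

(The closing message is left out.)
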